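# Put the mixed-up jam jars back on their own display stands

### The arm

A 7-joint arm with a two-finger parallel gripper is mounted at the origin on the work surface. World frame = base frame: x ahead of the robot, y to its left, z up, the work surface at z = 0. Lengths are in mm, angles in rad, forces in N, time in s.
With the tool pointing down it reaches from about 400 to 900 mm from the base axis. Payload 5.5 kg.
Tool frame: the origin (TCP) lies midway between the tips of the shut fingers; the grasp point (between the pads) lies 19 mm behind it (bot.pinch_z is the distance from the TCP to the grasp point, in mm); y points along the fingers, x is the direction in which the jaws open and shut, and the axes are right-handed (so a half turn about y gives the same grasp; the last joint's range is limited). The gripper opens to 85 mm and grips with 20 to 120 N. Pads are 22 mm wide; open, the fingers measure 114 mm over their backs; the gripper's body (76 mm by 85 mm) begins 54 mm behind the grasp point. The pads swing forward as they close: fully open they stand 13 mm farther back than shut.
Start: joints at [-0.88, 0.501, -0.427, 1.55, 0.221, 1.138, -0.21], TCP at [269.629, 591.439, 231.31] pointing down, gripper open.
Joint ranges: [-2.88, 2.88], [-0.31, 2.03], [-1.54, 1.56], [0.2, 2.42], [-1.41, 4.55], [0.19, 2.02], [-2.57, 2.57]. Speed limits (rad/s): [2.57, 2.57, 3.14, 3.14, 3.14, 3.14, 3.14].

### API

Orientations are given as a unit quaternion [w, x, y, z].
In Python, from workcell import bot gives the robot as it stands. The module is installed in compiled form; this text tells all that it offers.
- The arm moves only by the tool send_rows, never from a script. Its argument "targets" is a list of rows, each an object of numbers: "fingers": the gripper's target within -1 to 1 (shut at 1, half-way at 0, fully open at -1); "tx", "ty", "tz": the shift along the tool's x, y, z in m; "spin": the turn about the tool's y in degrees. A call has exactly 8 rows; each row is the pose to reach, as a shift and turn from the pose measured when the call began, along the tool's axes at that moment; what a row does not reach only later rows make up. A row lasts 1/8 s, in which the tool goes at most 62.5 mm and 10.7 degrees, less where a joint would pass 70% of its speed; a pose out of reach is approached as far as the arm can. A call with a gripper value outside its range is refused whole. The fingers move at their own pace and stop on an object; "force" is the grip in N (left out, the last holds). Time passes only in rows, so rows that repeat a pose let the fingers close, or fill a call up. It gives the time, the measured TCP pose, the force and the opening at its end, in the units of the state.
- bot.state(): the state, without advancing time (a new reading comes with each control period).
- bot.grab_frame(name): name is "scene" or "side" or "wrist"; returns a dict with "img" (400x640x3 uint8, blue, green, red), "mtx" (3x3 intrinsics, pixels), "R" (3x3) and "t" (3): a world point X has camera coordinates R X + t. Camera axes: x right, y down, z forward; pixel columns grow to the right and rows downward; lengths in mm; the calibration is good to about 2 mm. A picture is of the moment at which its call begins. There is no depth.
- bot.job_done(): hands the job in, once; it reports no verdict.
The state is a dict: "time": time; "joint_pos": joint angles; "dq": joint speeds; "joint_torque": joint torques, N m; "eef_pos": TCP position; "eef_rot": TCP orientation; "ft_force": force on the tool from outside, world axes, zero at the start; "ft_torque": the same for the moment, N m; "opening": finger opening in mm.
Only numpy, scipy, OpenCV 4.12 (cv2) and the standard library are available. Lean on these libraries where they do the work, as an engineer would, in place of code of your own. Each camera call takes 0.05 s, during which the arm holds its last target. There are 200 camera calls.

### The job

The four little jars on the pastry counter are on each other's display stands. Stand each jar upright in the middle of the stand whose picture card shows its fruit or nut; each stand takes one jar, and the empty steel plate is free for parking one while you swap. They are glass, so do not drop or tip any, and leave the syrup bottle where it is.

Things in the scene. Friction and masses are not known exactly. Their poses are not given: they have to be found in the camera images.
- jar_raspberry: Closed glass jar of raspberry spread, crimson red jam and crimson red lid, cream label band. Round, upright, 72 mm high: body 56 mm across up to 50 mm, then a shoulder and a lid 53 mm across over the top 13 mm. About 0.2 kg, loose. Origin: centre of its underside, z up its axis. Grip it round the body from above, e.g. 45 mm above its underside. It starts on the middle of a wrong stand.
- jar_lemon: Closed glass jar of lemon spread, bright yellow jam and bright yellow lid, cream label band. Round, upright, 72 mm high: body 56 mm across up to 50 mm, then a shoulder and a lid 53 mm across over the top 13 mm. About 0.2 kg, loose. Origin: centre of its underside, z up its axis. Grip it round the body from above, e.g. 45 mm above its underside. It starts on the middle of a wrong stand.
- jar_pistachio: Closed glass jar of pistachio spread, leaf green jam and leaf green lid, cream label band. Round, upright, 72 mm high: body 56 mm across up to 50 mm, then a shoulder and a lid 53 mm across over the top 13 mm. About 0.2 kg, loose. Origin: centre of its underside, z up its axis. Grip it round the body from above, e.g. 45 mm above its underside. It starts on the middle of a wrong stand.
- jar_blueberry: Closed glass jar of blueberry spread, dark blue jam and dark blue lid, cream label band. Round, upright, 72 mm high: body 56 mm across up to 50 mm, then a shoulder and a lid 53 mm across over the top 13 mm. About 0.2 kg, loose. Origin: centre of its underside, z up its axis. Grip it round the body from above, e.g. 45 mm above its underside. It starts on the middle of a wrong stand.
- stand_raspberry: Stand for the raspberry jar: fixed oak block 96 x 96 mm, 22 mm high, dark slate disc 80 mm across flush in its flat top. Cream card with a red raspberry, crimson red border, 72 mm wide, slopes at 45 degrees 50 to 87 mm ahead (own +x) of the middle, top 40 mm above the counter. Origin: under the slate's centre, at the block's underside; z up. The jar stands 22 mm above it.
- stand_lemon: Stand for the lemon jar: fixed oak block 96 x 96 mm, 22 mm high, dark slate disc 80 mm across flush in its flat top. Cream card with a yellow lemon, bright yellow border, 72 mm wide, slopes at 45 degrees 50 to 87 mm ahead (own +x) of the middle, top 40 mm above the counter. Origin: under the slate's centre, at the block's underside; z up. The jar stands 22 mm above it.
- stand_pistachio: Stand for the pistachio jar: fixed oak block 96 x 96 mm, 22 mm high, dark slate disc 80 mm across flush in its flat top. Cream card with green pistachios in pale shells, leaf green border, 72 mm wide, slopes at 45 degrees 50 to 87 mm ahead (own +x) of the middle, top 40 mm above the counter. Origin: under the slate's centre, at the block's underside; z up. The jar stands 22 mm above it.
- stand_blueberry: Stand for the blueberry jar: fixed oak block 96 x 96 mm, 22 mm high, dark slate disc 80 mm across flush in its flat top. Cream card with dark blue blueberries, dark blue border, 72 mm wide, slopes at 45 degrees 50 to 87 mm ahead (own +x) of the middle, top 40 mm above the counter. Origin: under the slate's centre, at the block's underside; z up. The jar stands 22 mm above it.
- plate: Empty round steel cake plate, 130 mm across, flat, 6 mm thick, fixed on the counter: a free spot with room for one jar. Origin: centre of its underside; its top is 6 mm above the origin.
- syrup: Amber glass syrup bottle with black cap, 60 mm across, 170 mm high, standing loose at the left of the stands. Not part of the job. Origin: centre of its underside, z up.
There are look-alikes about, which are no part of the job. What is meant by the jar_pistachio is not turquoise, and is the larger of those in its own colour. Of the things like the jar_blueberry, leave any that is turquoise; of the rest the larger one is meant.

How it is judged:
By the outcome, as a careful person would: the job done as asked, in the order asked, and still so for the second after the job is handed in, with the robot touching nothing.
It also fails if it takes over 136 s, if anything falls off the work surface, if the arm or the gripper's body presses on something with over 40 N, if the wrist force passes 120 N, or if a joint passes its speed limit or range.

## Working session

There is one attempt and no reset: what is moved stays moved. The work goes in short steps, Python scripts to look and compute and a tool call to move; the robot and the scene stay as the last step left them, time stands still between calls to the robot, and variables do not carry over. Pictures are saved under pics/ and viewed, about 12 in all and at most 16, crops included, and the job is handed in when it is done.

Besides the shell and the picture viewer there is one more tool, called after "Emit:" in YAML: its name, and indented under it one key for each argument. send_rows: Moves the arm, as the interface text tells. Its arguments: {"type":"object","properties":{"targets":{"type":"array","items":{"type":"object","properties":{"fingers":{"type":"number"},"tx":{"type":"number"},"ty":{"type":"number"},"tz":{"type":"number"},"spin":{"type":"number"}}}},"force":{"type":"number"}},"required":["targets"]}

```bash
mkdir -p pics; python3 - <<'E'
from workcell import bot
import cv2,pickle
s=bot.state();print(s['time'],s['eef_pos'],s['eef_rot'],s['opening'],bot.pinch_z)
d={}
for n in("scene","side","wrist"):
    f=bot.grab_frame(n);d[n]=f;cv2.imwrite(f"pics/{n}0.png",f['img'])
    print(n,f['mtx'].tolist() if hasattr(f['mtx'],'tolist') else f['mtx'],f['R'],f['t'])
pickle.dump(d,open('f0.pkl','wb'))
E
```

```text
0.0 [269.427193   590.74782301 230.24491161] [-0.59437883  0.59508681  0.38187904 -0.38308472] 85.51596764197237 18.700000000000003
scene [[488.80145206455063, 0.0, 314.31194283438435], [0.0, 488.80145206455063, 203.13949662471944], [0.0, 0.0, 1.0]] [[ 0.25463394  0.96701493 -0.0066096 ]
 [ 0.56894441 -0.15533399 -0.80757267]
 [-0.78196152  0.20187492 -0.58973104]] [-194.98105898 -262.04947071 1712.25914408]
side [[492.0618457605136, 0.0, 322.22640456118006], [0.0, 492.0618457605136, 200.30293153670553], [0.0, 0.0, 1.0]] [[ 0.72812724 -0.68537926 -0.0092726 ]
 [-0.40433038 -0.41854672 -0.81322542]
 [ 0.55348682  0.59588078 -0.58187493]] [-353.13341237  299.08740326 1028.00262222]
wrist [[333.02446744583233, 0.0, 323.5380153122051], [0.0, 333.02446744583233, 194.83001794484636], [0.0, 0.0, 1.0]] [[ 0.41538182  0.90964375 -0.00248678]
 [ 0.86791896 -0.39550705  0.30048437]
 [ 0.27235019 -0.12697407 -0.9537835 ]] [-648.19199874  -37.98472795  379.80872445]
```

View pics/scene0.png

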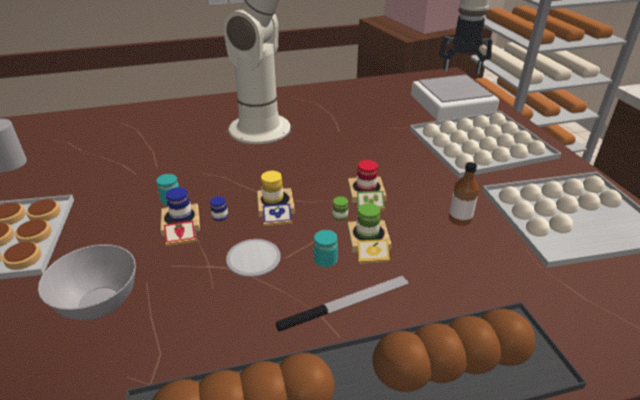

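View pics/side0.png

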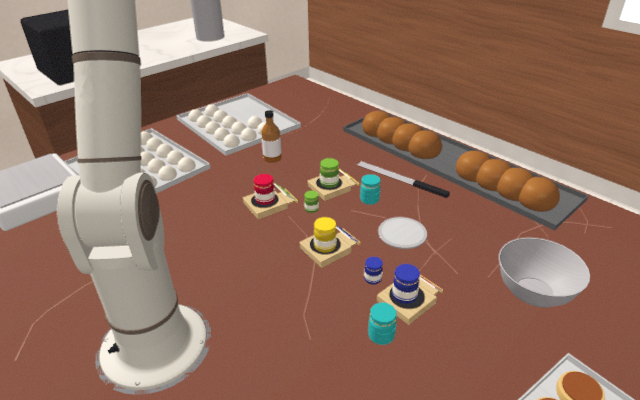

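```bash
python3 - <<'E'
import cv2
a=cv2.imread('pics/scene0.png')[140:280,145:405]; cv2.imwrite('pics/sc1.png',cv2.resize(a,None,fx=3,fy=3,interpolation=cv2.INTER_CUBIC))
a=cv2.imread('pics/side0.png')[140:350,235:455]; cv2.imwrite('pics/sd1.png',cv2.resize(a,None,fx=2.8,fy=2.8,interpolation=cv2.INTER_CUBIC))
E
```

```text
(no output)
```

View pics/sc1.png

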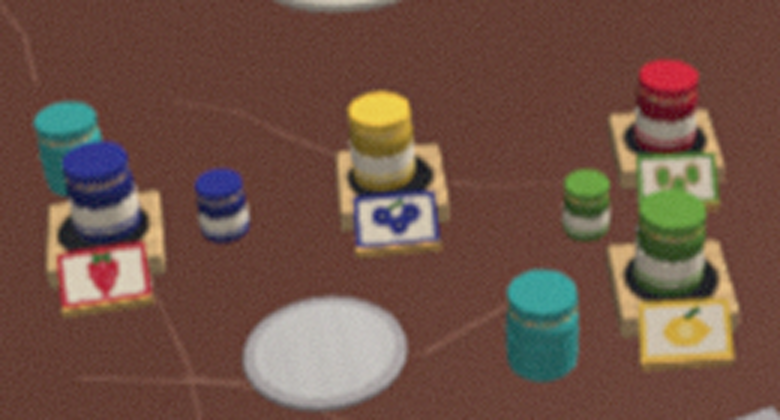

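View pics/sd1.png

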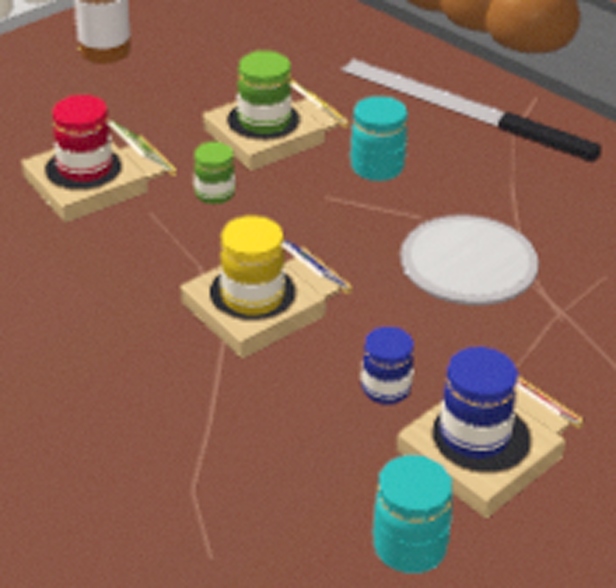

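```bash
cat > h.py <<'E'
import pickle,numpy as np,cv2
d=pickle.load(open('f0.pkl','rb'))
def P(f): return f['mtx']@np.c_[f['R'],f['t']]
def tri(a,b): 
    X=cv2.triangulatePoints(P(d['scene']),P(d['side']),np.array(a,float),np.array(b,float));return (X[:3]/X[3]).ravel()
def onz(f,p,z):
    f=d[f] if isinstance(f,str) else f
    r=f['R'].T@np.linalg.inv(f['mtx'])@[p[0],p[1],1]; c=-f['R'].T@np.asarray(f['t']); return (c+r*(z-c[2])/r[2])
E
python3 - <<'E'
from h import *
np.set_printoptions(precision=1,suppress=True)
A=dict(blue=((95,160),(481,368),94),red=((668,77),(80,110),94),yel=((379,109),(252,233),94),grn=((672,210),(265,67),94),sblue=((219,182),(388,342),50),sgrn=((587,180),(214,156),50),t1=((66,118),(413,480),72),t2=((542,288),(379,113),72),plate=((325,350),(469,257),6))
for k,(a,b,z) in A.items():
    a=np.array(a)/3+[145,140]; b=np.array(b)/2.8+[235,140]
    print(k,tri(a,b),onz('scene',a,z)[:2],onz('side',b,z)[:2])
# tool axes
from scipy.spatial.transform import Rotation as R
from workcell import bot
s=bot.state();w,x,y,z=s['eef_rot'];print(R.from_quat([x,y,z,w]).as_matrix())
# stand orientation: scene card bottom edges at approx z
for n,p,q in(("rasp",(63,308),(152,296)),("blue",(357,252),(437,246)),("pist",(0,0),(1,1)),("lem",(641,365),(732,360))):
    v=onz('scene',np.array(q)/3+[145,140],3)-onz('scene',np.array(p)/3+[145,140],3);print(n,v,np.degrees(np.arctan2(v[1],v[0]))-90)
E
```

```text
blue [ 470.3 -282.4   90.7] [ 474.1 -280.6] [ 467.4 -286.1]
red [473.2 227.   89.9] [476.8 226.8] [468.6 218.3]
yel [458.4 -37.4  91.7] [459.8 -36.1] [455.9 -42. ]
grn [664.1 160.7  88.9] [667.  161.8] [656.5 149.6]
sblue [ 474.1 -184.6   51.1] [ 470.4 -182.3] [ 474.8 -186.7]
sgrn [555.4 123.3  48.6] [552.  127.8] [552.1 114.6]
t1 [ 362.3 -308.4   68.6] [ 366.  -306.2] [ 360.  -312.3]
t2 [707.6  39.7  69. ] [707.5  42.9] [702.4  31.1]
plate [ 659.  -125.2    3. ] [ 660.3 -122.8] [ 655.6 -130.6]
[[ 0.4 -0.  -0.9]
 [ 0.9 -0.   0.4]
 [-0.  -1.   0. ]]
rasp [ 3.8 72.4  0. ] -2.9785733054080055
blue [10.1 68.9  0. ] -8.308299049753316
pist [2.7 1.1 0. ] -67.45367435700918
lem [13.3 71.3 -0. ] -10.602793196863118
```

View pics/wrist0.png

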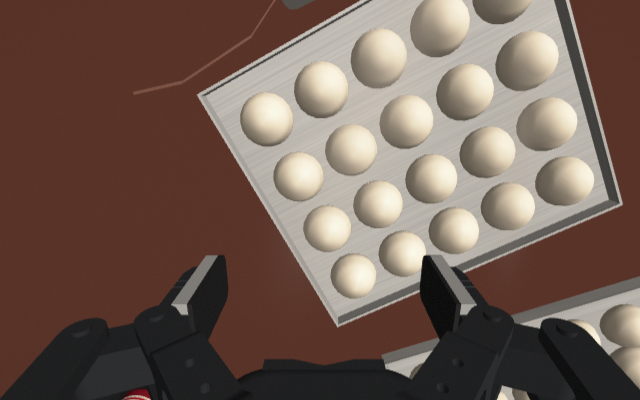

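```bash
cat >> h.py <<'E'
from scipy.spatial.transform import Rotation as Rot
def mat(s): w,x,y,z=s['eef_rot']; return Rot.from_quat([x,y,z,w]).as_matrix()
def go(x,y,z,jaw=None):
    from workcell import bot
    s=bot.state();M=mat(s);p=np.array(s['eef_pos']);v=M.T@(np.array([x,y,z])-p)/1000
    cur=np.degrees(np.arctan2(M[1,0],M[0,0]))
    print('t',round(s['time'],2),'p',p.round(1),'jaw',round(cur,1),'tilt',M[:,1].round(3),'F',np.round(s['ft_force'],1),'op',round(s['opening'],1))
    print('tx ty tz',v.round(4),'spin',None if jaw is None else round(cur-jaw,1))
E
python3 - <<'E'
from h import *
f=d['wrist'];print('cam',-f['R'].T@np.array(f['t']), 'fwd',f['R'][2])
print('syrup',onz('scene',(462,219),0),onz('side',(271,158),0))
go(440,200,330,-40)
E
```

```text
cam [198.7738592  622.82643288 372.05720173] fwd [ 0.27235019 -0.12697407 -0.9537835 ]
syrup [652.29568684 432.79157373   0.        ] [649.56731316 423.97707693   0.        ]
t 0.15 p [269.5 590.9 230.5] jaw 65.5 tilt [-0.001 -0.001 -1.   ] F [-0.4  0.4  0.7] op 85.5
tx ty tz [-0.2851 -0.0991 -0.3173] spin 105.5
```

Emit:
send_rows:
  targets:
    - {"fingers": -1,"tx": -0.02,"ty": -0.02,"tz": -0.02,"spin": 8}
    - {"fingers": -1,"tx": -0.06,"ty": -0.04,"tz": -0.06,"spin": 18}
    - {"fingers": -1,"tx": -0.1,"ty": -0.06,"tz": -0.1,"spin": 28}
    - {"fingers": -1,"tx": -0.14,"ty": -0.08,"tz": -0.15,"spin": 38}
    - {"fingers": -1,"tx": -0.18,"ty": -0.1,"tz": -0.2,"spin": 48}
    - {"fingers": -1,"tx": -0.22,"ty": -0.1,"tz": -0.245,"spin": 58}
    - {"fingers": -1,"tx": -0.26,"ty": -0.1,"tz": -0.29,"spin": 66}
    - {"fingers": -1,"tx": -0.285,"ty": -0.1,"tz": -0.317,"spin": 72}
  force: 40

```text
time: 1.15
eef_pos: [440.7, 196.8, 331.0]
eef_rot: [-0.705, 0.706, -0.043, 0.043]
ft_force: [1.2, 1.0, -0.9]
opening: 85.6
```

```bash
python3 -c "
from h import *
go(480,-40,330,-40)"
```

```text
t 1.15 p [440.7 196.8 331. ] jaw -6.9 tilt [-0.    -0.002 -1.   ] F [ 1.2  1.  -0.9] op 85.6
tx ty tz [ 0.0676  0.0014 -0.2304] spin 33.1
```

Works as expected. On to a central lookout.

Emit:
send_rows:
  targets:
    - {"fingers": -1,"tx": 0.01,"ty": 0,"tz": -0.03,"spin": 5}
    - {"fingers": -1,"tx": 0.02,"ty": 0,"tz": -0.08,"spin": 12}
    - {"fingers": -1,"tx": 0.04,"ty": 0,"tz": -0.13,"spin": 20}
    - {"fingers": -1,"tx": 0.055,"ty": 0,"tz": -0.18,"spin": 28}
    - {"fingers": -1,"tx": 0.068,"ty": 0.001,"tz": -0.22,"spin": 33}
    - {"fingers": -1,"tx": 0.068,"ty": 0.001,"tz": -0.23,"spin": 33}
    - {"fingers": -1,"tx": 0.068,"ty": 0.001,"tz": -0.23,"spin": 33}
    - {"fingers": -1,"tx": 0.068,"ty": 0.001,"tz": -0.23,"spin": 33}

```text
time: 2.15
eef_pos: [480.3, -37.8, 330.3]
eef_rot: [-0.665, 0.665, -0.24, 0.24]
ft_force: [0.2, 0.7, -0.3]
opening: 85.5
```

```bash
python3 -c "
from h import *
from workcell import bot
go(480,-280,176,-40)
f=bot.grab_frame('wrist');pickle.dump(f,open('w1.pkl','wb'));cv2.imwrite('pics/w1.png',f['img'])"
```

```text
t 2.15 p [480.3 -37.8 330.3] jaw -39.7 tilt [-0.    -0.001 -1.   ] F [ 0.2  0.7 -0.3] op 85.5
tx ty tz [ 0.1546  0.1546 -0.1863] spin 0.3
```

View pics/w1.png

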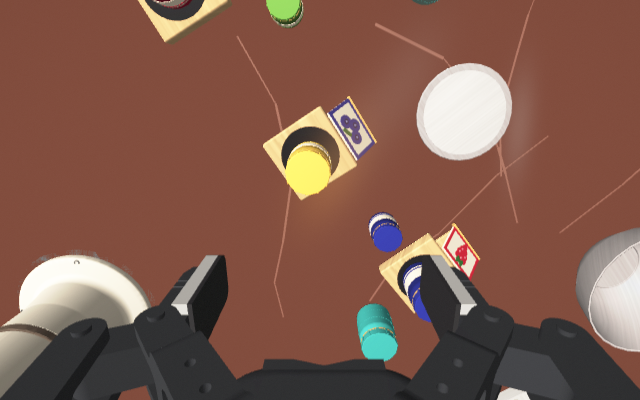

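```bash
python3 -c "
from h import *
f=pickle.load(open('w1.pkl','rb'))
np.set_printoptions(precision=1,suppress=True)
print('cam',-f['R'].T@np.array(f['t']))
for n,p,z in (('yel',(308,171),94),('slate',(311,155),22),('plate',(464,112),6),('sblue',(388,240),50),('t1',(380,347),72)): print(n,onz(f,p,z))
for n,p in (('c',(264,146)),('c',(321,107)),('c',(356,164)),('c',(303,199))): print(n,onz(f,p,22))
for n,p in (('c',(380,268)),('c',(432,234))): print(n,onz(f,p,22))
"
```

```text
cam [528.6  21.4 471.9]
yel [456.9 -36.9  94. ]
slate [461.  -33.6  22. ]
plate [ 656.9 -123.8    6. ]
sblue [ 470.  -189.5   50. ]
t1 [ 361.2 -310.3   72. ]
c [420.1  16.5  22. ]
c [512.2   6.3  22. ]
c [500.5 -82.8  22. ]
c [411.2 -74.5  22. ]
c [ 428.9 -233.4   22. ]
c [ 521.6 -237.2   22. ]
```

```bash
cat >> h.py <<'E'
def rect(f,cx,cy,z,half=90):
    # rectified top view of plane z, 1 px/mm; column=x-(cx-half), row=y-(cy-half)
    H=f['mtx']@np.c_[f['R'][:,:2],f['R'][:,2]*z+np.asarray(f['t'])]
    A=np.array([[1,0,cx-half],[0,1,cy-half],[0,0,1.]])
    return cv2.warpPerspective(f['img'],H@A,(2*half,2*half),flags=cv2.INTER_LINEAR|cv2.WARP_INVERSE_MAP)
HUE=dict(blue=(110,130),yel=(22,34),red=(170,8),grn=(40,70))
def lid(f,col,cx,cy,z=94,r=26.5,half=90):
    im=rect(f,cx,cy,z,half);h=cv2.cvtColor(im,cv2.COLOR_BGR2HSV);a,b=HUE[col]
    m=((h[...,0]>=a)&(h[...,0]<=b)) if a<b else ((h[...,0]>=a)|(h[...,0]<=b))
    m=(m&(h[...,1]>120)&(h[...,2]>60)).astype(np.float32)
    yy,xx=np.mgrid[-35:36,-35:36];q=np.hypot(xx,yy)
    k=np.where(q<=r,1,np.where(q<=r+5,-1,0)).astype(np.float32)
    s=cv2.filter2D(m,-1,k,borderType=cv2.BORDER_CONSTANT);s=cv2.GaussianBlur(s,(0,0),1.5);_,mx,_,l=cv2.minMaxLoc(s)
    return cx-half+l[0],cy-half+l[1],round(mx/(q<=r).sum(),2)
E
python3 -c "
from h import *
f=pickle.load(open('w1.pkl','rb'))
print(lid(f,'yel',457,-37)); print([lid(d[c],'yel',457,-37) for c in('scene','side')],[lid(d[c],'blue',470,-283) for c in('scene','side')],[lid(d[c],'red',472,225) for c in('scene','side')],[lid(d[c],'grn',663,157) for c in('scene','side')])
go(472,-283,200,-40)"
```

```text
(455, -37, np.float64(0.89))
[(460, -37, np.float64(0.81)), (455, -42, np.float64(0.8))] [(475, -282, np.float64(0.84)), (464, -289, np.float64(0.84))] [(516, 210, np.float64(0.73)), (443, 183, np.float64(0.74))] [(670, 160, np.float64(0.81)), (659, 155, np.float64(0.82))]
t 2.2 p [480.4 -37.8 330.4] jaw -39.7 tilt [-0.    -0.001 -1.   ] F [-0.1  0.1 -1.3] op 85.1
tx ty tz [ 0.1502  0.1307 -0.1938] spin 0.3
```

Emit:
send_rows:
  targets:
    - {"fingers": -1,"tx": 0.02,"ty": 0.01,"tz": -0.02,"spin": 0}
    - {"fingers": -1,"tx": 0.05,"ty": 0.03,"tz": -0.06,"spin": 0}
    - {"fingers": -1,"tx": 0.08,"ty": 0.06,"tz": -0.1,"spin": 0}
    - {"fingers": -1,"tx": 0.11,"ty": 0.09,"tz": -0.14,"spin": 0}
    - {"fingers": -1,"tx": 0.135,"ty": 0.115,"tz": -0.175,"spin": 0}
    - {"fingers": -1,"tx": 0.15,"ty": 0.13,"tz": -0.194,"spin": 0}
    - {"fingers": -1,"tx": 0.15,"ty": 0.131,"tz": -0.194,"spin": 0}
    - {"fingers": -1,"tx": 0.15,"ty": 0.131,"tz": -0.194,"spin": 0}

```text
time: 3.2
eef_pos: [472.5, -281.2, 199.8]
eef_rot: [-0.665, 0.665, -0.24, 0.24]
ft_force: [-0.3, 1.2, -0.4]
opening: 85.5
```

```bash
python3 -c "
from h import *
from workcell import bot
f=bot.grab_frame('wrist');pickle.dump(f,open('w2.pkl','wb'))
x,y,s=lid(f,'blue',472,-283);print(x,y,s)
a=f['img'].copy()
u=P(f)@[x,y,94,1];u=u/u[2];cv2.circle(a,(int(u[0]),int(u[1])),4,(0,255,255),1)
cv2.imwrite('pics/w2.png',a)
go(x,y,48,-40)"
```

```text
467 -283 0.88
t 3.25 p [ 472.8 -281.1  200.2] jaw -39.6 tilt [ 0.001 -0.001 -1.   ] F [0.8 0.1 0.2] op 85.3
tx ty tz [-0.0034  0.1522 -0.0051] spin 0.4
```

View pics/w2.png

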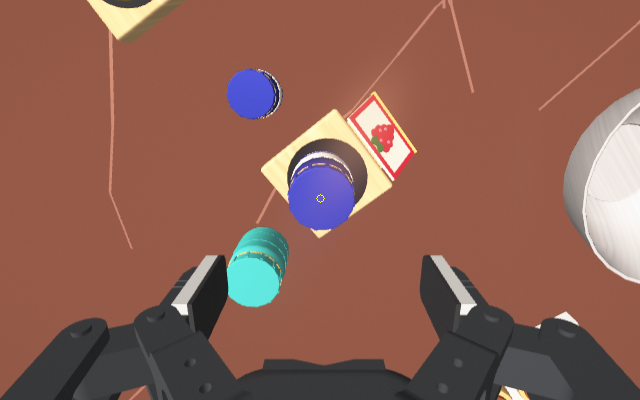

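Emit:
send_rows:
  targets:
    - {"fingers": -1,"tx": -0.002,"ty": 0.01,"tz": -0.004,"spin": 0}
    - {"fingers": -1,"tx": -0.002,"ty": 0.04,"tz": -0.004,"spin": 0}
    - {"fingers": -1,"tx": -0.002,"ty": 0.07,"tz": -0.004,"spin": 0}
    - {"fingers": -1,"tx": -0.002,"ty": 0.1,"tz": -0.004,"spin": 0}
    - {"fingers": -1,"tx": -0.002,"ty": 0.125,"tz": -0.004,"spin": 0}
    - {"fingers": -1,"tx": -0.002,"ty": 0.145,"tz": -0.004,"spin": 0}
    - {"fingers": -1,"tx": -0.002,"ty": 0.155,"tz": -0.004,"spin": 0}
    - {"fingers": -1,"tx": -0.002,"ty": 0.157,"tz": -0.004,"spin": 0}

```text
time: 4.25
eef_pos: [468.6, -282.5, 42.8]
eef_rot: [-0.665, 0.665, -0.239, 0.239]
ft_force: [0.5, -0.4, 0.2]
opening: 84.9
```

Emit:
send_rows:
  targets:
    - {"fingers": -0.2,"tx": 0,"ty": 0,"tz": 0,"spin": 0}
    - {"fingers": 0.1,"tx": 0,"ty": 0,"tz": 0,"spin": 0}
    - {"fingers": 0.4,"tx": 0,"ty": 0,"tz": 0,"spin": 0}
    - {"fingers": 0.6,"tx": 0,"ty": 0,"tz": 0,"spin": 0}
    - {"fingers": 1,"tx": 0,"ty": 0,"tz": 0,"spin": 0}
    - {"fingers": 1,"tx": 0,"ty": 0,"tz": 0,"spin": 0}
    - {"fingers": 1,"tx": 0,"ty": 0,"tz": 0,"spin": 0}
    - {"fingers": 1,"tx": 0,"ty": 0,"tz": 0,"spin": 0}
  force: 40

```text
time: 5.25
eef_pos: [469.2, -282.7, 43.8]
eef_rot: [0.665, -0.665, 0.239, -0.24]
ft_force: [-0.6, 1.4, 5.5]
opening: 54.6
```

```bash
python3 -c "
from h import *
from workcell import bot
f=pickle.load(open('w2.pkl','rb'))
print(np.mean([onz(f,p,22) for p in((262,170),(337,109),(392,178),(320,237))],axis=0))
f=bot.grab_frame('wrist');cv2.imwrite('pics/w3.png',f['img'])
go(658,-124,180,-40)"
```

```text
[ 472.24903479 -287.02945627   22.        ]
t 5.3 p [ 469.3 -282.7   43.8] jaw -39.5 tilt [ 0.001 -0.    -1.   ] F [-1.1  0.3  6.9] op 54.6
tx ty tz [ 0.0447 -0.136   0.2426] spin 0.5
```

View pics/w3.png

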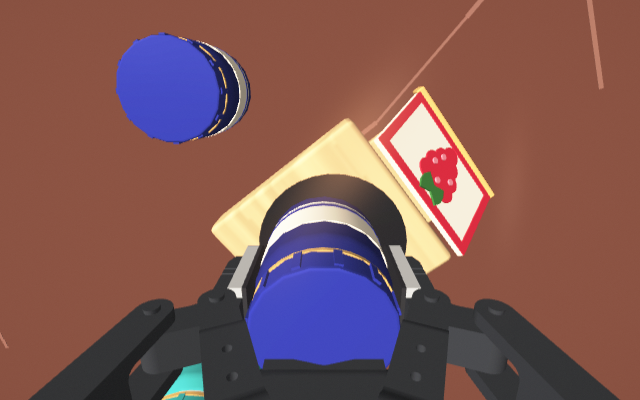

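Emit:
send_rows:
  targets:
    - {"fingers": -0.6,"tx": 0,"ty": 0,"tz": 0,"spin": 0}
    - {"fingers": -0.6,"tx": 0,"ty": 0,"tz": 0,"spin": 0}
    - {"fingers": -0.6,"tx": 0,"ty": 0.003,"tz": 0,"spin": 0}
    - {"fingers": -0.6,"tx": 0,"ty": 0.006,"tz": 0,"spin": 0}
    - {"fingers": -0.4,"tx": 0,"ty": 0.006,"tz": 0,"spin": 0}
    - {"fingers": -0.2,"tx": 0,"ty": 0.006,"tz": 0,"spin": 0}
    - {"fingers": 0.2,"tx": 0,"ty": 0.006,"tz": 0,"spin": 0}
    - {"fingers": 0.6,"tx": 0,"ty": 0.006,"tz": 0,"spin": 0}

```text
time: 6.3
eef_pos: [469.2, -282.7, 37.7]
eef_rot: [0.665, -0.665, 0.239, -0.24]
ft_force: [0.4, 0.1, -1.4]
opening: 54.9
```

Emit:
send_rows:
  targets:
    - {"fingers": 1,"tx": 0,"ty": 0,"tz": 0,"spin": 0}
    - {"fingers": 1,"tx": 0,"ty": 0,"tz": 0,"spin": 0}
    - {"fingers": 1,"tx": 0,"ty": -0.005,"tz": 0,"spin": 0}
    - {"fingers": 1,"tx": 0,"ty": -0.015,"tz": 0,"spin": 0}
    - {"fingers": 1,"tx": 0,"ty": -0.03,"tz": 0,"spin": 0}
    - {"fingers": 1,"tx": 0,"ty": -0.05,"tz": 0,"spin": 0}
    - {"fingers": 1,"tx": 0,"ty": -0.07,"tz": 0,"spin": 0}
    - {"fingers": 1,"tx": 0,"ty": -0.09,"tz": 0,"spin": 0}

```text
time: 7.3
eef_pos: [469.2, -282.8, 129.5]
eef_rot: [0.665, -0.665, 0.238, -0.24]
ft_force: [-0.3, 0.7, -1.7]
opening: 54.4
```

```bash
python3 -c "
from h import *
from workcell import bot
f=bot.grab_frame('wrist');cv2.imwrite('pics/w4.png',f['img'])
go(658,-124,160,-40)"
```

```text
t 7.35 p [ 470.7 -283.8  132.1] jaw -39.6 tilt [ 0.006 -0.002 -1.   ] F [ 0.7 -0.7  0.4] op 54.7
tx ty tz [ 0.0428 -0.0272  0.2425] spin 0.4
```

View pics/w4.png

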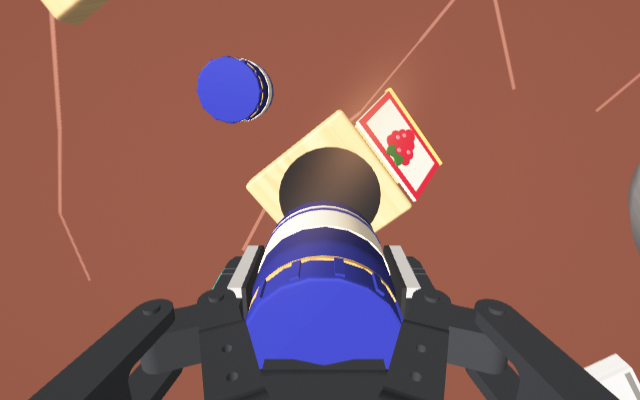

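Emit:
send_rows:
  targets:
    - {"fingers": 1,"tx": 0.003,"ty": -0.01,"tz": 0.015,"spin": 0}
    - {"fingers": 1,"tx": 0.01,"ty": -0.02,"tz": 0.05,"spin": 0}
    - {"fingers": 1,"tx": 0.018,"ty": -0.027,"tz": 0.095,"spin": 0}
    - {"fingers": 1,"tx": 0.027,"ty": -0.027,"tz": 0.14,"spin": 0}
    - {"fingers": 1,"tx": 0.035,"ty": -0.027,"tz": 0.185,"spin": 0}
    - {"fingers": 1,"tx": 0.04,"ty": -0.027,"tz": 0.22,"spin": 0}
    - {"fingers": 1,"tx": 0.043,"ty": -0.027,"tz": 0.237,"spin": 0}
    - {"fingers": 1,"tx": 0.043,"ty": -0.027,"tz": 0.2425,"spin": 0}

```text
time: 8.35
eef_pos: [658.5, -123.1, 159.5]
eef_rot: [-0.665, 0.666, -0.237, 0.241]
ft_force: [0.8, -0.2, -1.3]
opening: 54.7
```

```bash
python3 -c "
from h import *
from workcell import bot
f=bot.grab_frame('side');pickle.dump(f,open('s2.pkl','wb'))
go(658,-124,22,-40)"
```

```text
t 8.4 p [ 658.2 -123.5  159.5] jaw -39.5 tilt [ 0.005 -0.003 -1.   ] F [ 0.4  0.7 -2. ] op 54.3
tx ty tz [-0.0006  0.1375 -0.0007] spin 0.5
```

Emit:
send_rows:
  targets:
    - {"fingers": 1,"tx": 0,"ty": 0.015,"tz": 0,"spin": 0}
    - {"fingers": 1,"tx": 0,"ty": 0.045,"tz": 0,"spin": 0}
    - {"fingers": 1,"tx": 0,"ty": 0.08,"tz": 0,"spin": 0}
    - {"fingers": 1,"tx": 0,"ty": 0.11,"tz": 0,"spin": 0}
    - {"fingers": 1,"tx": 0,"ty": 0.125,"tz": 0,"spin": 0}
    - {"fingers": 1,"tx": 0,"ty": 0.132,"tz": 0,"spin": 0}
    - {"fingers": 1,"tx": 0,"ty": 0.135,"tz": 0,"spin": 0}
    - {"fingers": 1,"tx": 0,"ty": 0.136,"tz": 0,"spin": 0}

```text
time: 9.4
eef_pos: [659.7, -124.1, 24.5]
eef_rot: [-0.665, 0.666, -0.236, 0.242]
ft_force: [-0.6, 0.0, -1.8]
opening: 54.8
```

```bash
python3 -c "
from h import *
go(658,-124,22,-40)"
```

```text
t 9.4 p [ 659.7 -124.1   24.5] jaw -39.5 tilt [ 0.007 -0.003 -1.   ] F [-0.6  0.  -1.8] op 54.8
tx ty tz [-0.0014  0.0025 -0.001 ] spin 0.5
```

Emit:
send_rows:
  targets:
    - {"fingers": 1,"tx": 0,"ty": 0.001,"tz": 0,"spin": 0}
    - {"fingers": 1,"tx": 0,"ty": 0.001,"tz": 0,"spin": 0}
    - {"fingers": 1,"tx": 0,"ty": 0.002,"tz": 0,"spin": 0}
    - {"fingers": 1,"tx": 0,"ty": 0.002,"tz": 0,"spin": 0}
    - {"fingers": 1,"tx": 0,"ty": 0.003,"tz": 0,"spin": 0}
    - {"fingers": 1,"tx": 0,"ty": 0.003,"tz": 0,"spin": 0}
    - {"fingers": 1,"tx": 0,"ty": 0.003,"tz": 0,"spin": 0}
    - {"fingers": 1,"tx": 0,"ty": 0.003,"tz": 0,"spin": 0}

```text
time: 10.4
eef_pos: [659.8, -124.1, 21.8]
eef_rot: [-0.665, 0.666, -0.236, 0.242]
ft_force: [-2.1, 0.3, 4.1]
opening: 54.5
```

Emit:
send_rows:
  targets:
    - {"fingers": 0,"tx": 0,"ty": 0,"tz": 0,"spin": 0}
    - {"fingers": -0.5,"tx": 0,"ty": 0,"tz": 0,"spin": 0}
    - {"fingers": -1,"tx": 0,"ty": 0,"tz": 0,"spin": 0}
    - {"fingers": -1,"tx": 0,"ty": 0,"tz": 0,"spin": 0}
    - {"fingers": -1,"tx": 0,"ty": -0.015,"tz": 0,"spin": 0}
    - {"fingers": -1,"tx": 0,"ty": -0.04,"tz": 0,"spin": 0}
    - {"fingers": -1,"tx": 0,"ty": -0.08,"tz": 0,"spin": 0}
    - {"fingers": -1,"tx": 0,"ty": -0.13,"tz": 0,"spin": 0}

```text
time: 11.4
eef_pos: [658.3, -123.7, 153.2]
eef_rot: [-0.665, 0.666, -0.237, 0.241]
ft_force: [1.2, -0.3, 1.0]
opening: 85.4
```

```bash
python3 -c "
from h import *
from workcell import bot
f=bot.grab_frame('wrist');pickle.dump(f,open('w5.pkl','wb'));cv2.imwrite('pics/w5.png',f['img'])
print('blue now',lid(f,'blue',658,-124,78))
a=pickle.load(open('s2.pkl','rb'));print(np.shape(a['img']))
go(472,225,230,-40)"
```

```text
blue now (657, -126, np.float64(0.79))
(400, 640, 3)
t 11.45 p [ 663.  -124.9  161.9] jaw -39.6 tilt [ 0.018 -0.004 -1.   ] F [ 2.6 -1.6  5.4] op 85.3
tx ty tz [-0.3689 -0.0729  0.1487] spin 0.4
```

View pics/w5.png

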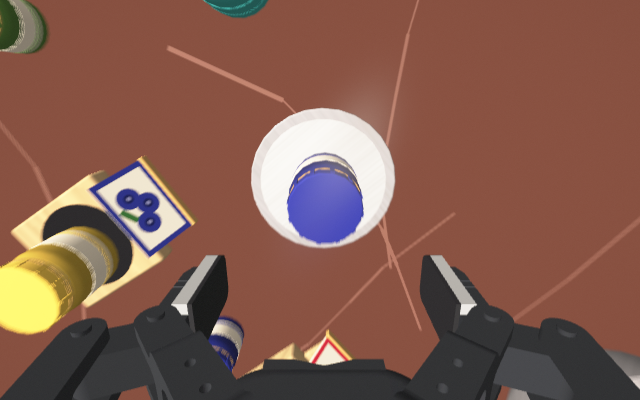

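Emit:
send_rows:
  targets:
    - {"fingers": -1,"tx": -0.03,"ty": -0.02,"tz": 0.012,"spin": 0}
    - {"fingers": -1,"tx": -0.08,"ty": -0.05,"tz": 0.032,"spin": 0}
    - {"fingers": -1,"tx": -0.13,"ty": -0.06,"tz": 0.052,"spin": 0}
    - {"fingers": -1,"tx": -0.19,"ty": -0.06,"tz": 0.076,"spin": 0}
    - {"fingers": -1,"tx": -0.25,"ty": -0.06,"tz": 0.1,"spin": 0}
    - {"fingers": -1,"tx": -0.31,"ty": -0.06,"tz": 0.125,"spin": 0}
    - {"fingers": -1,"tx": -0.355,"ty": -0.06,"tz": 0.143,"spin": 0}
    - {"fingers": -1,"tx": -0.369,"ty": -0.06,"tz": 0.149,"spin": 0}

```text
time: 12.45
eef_pos: [470.2, 229.4, 218.0]
eef_rot: [0.668, -0.665, 0.231, -0.243]
ft_force: [0.7, -0.5, 0.1]
opening: 85.6
```

```bash
python3 -c "
from h import *
from workcell import bot
import h
h.HUE['red']=(165,180)
f=bot.grab_frame('wrist')
f=bot.grab_frame('wrist');pickle.dump(f,open('w6.pkl','wb'))
x,y,s=lid(f,'red',472,225);print(x,y,s)
a=f['img'].copy()
u=P(f)@[x,y,94,1];u=u/u[2];cv2.circle(a,(int(u[0]),int(u[1])),4,(0,255,255),1)
cv2.imwrite('pics/w6.png',a)
go(x,y,38,-40)"
```

```text
469 228 0.88
t 12.55 p [471.7 227.1 217.8] jaw -39.3 tilt [ 0.019 -0.003 -1.   ] F [ 0.6 -1.   0.8] op 85.5
tx ty tz [-0.0057  0.1798 -0.0028] spin 0.7
```

View pics/w6.png

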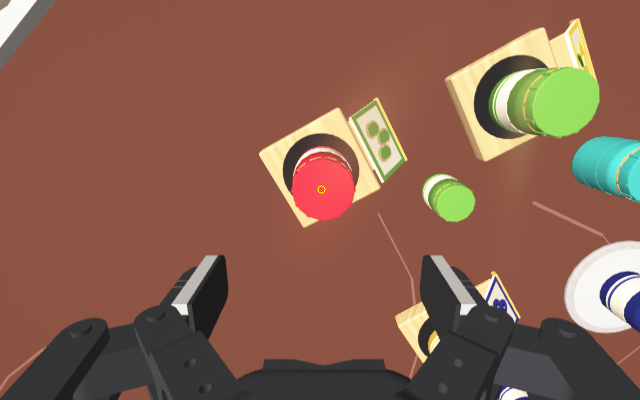

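Emit:
send_rows:
  targets:
    - {"fingers": -1,"tx": -0.005,"ty": 0,"tz": -0.002,"spin": 0}
    - {"fingers": -1,"tx": -0.005,"ty": 0,"tz": -0.002,"spin": 0}
    - {"fingers": -1,"tx": -0.005,"ty": 0,"tz": -0.002,"spin": 0}
    - {"fingers": -1,"tx": -0.005,"ty": 0,"tz": -0.002,"spin": 0}
    - {"fingers": -1,"tx": -0.004,"ty": 0,"tz": -0.002,"spin": 0}
    - {"fingers": -1,"tx": -0.004,"ty": 0,"tz": -0.002,"spin": 0}
    - {"fingers": -1,"tx": -0.004,"ty": 0.03,"tz": -0.002,"spin": 0}
    - {"fingers": -1,"tx": -0.004,"ty": 0.08,"tz": -0.002,"spin": 0}

```text
time: 13.55
eef_pos: [470.8, 229.0, 138.7]
eef_rot: [0.669, -0.663, 0.23, -0.246]
ft_force: [0.1, 0.7, -0.2]
opening: 85.2
```

```bash
python3 -c "
from h import *
go(470,228,38,-40)
f=pickle.load(open('w6.pkl','rb'))
print(np.mean([onz(f,p,22) for p in((260,153),(340,108),(380,190),(304,227))],axis=0))"
```

```text
t 13.55 p [470.8 229.  138.7] jaw -39.3 tilt [ 0.024 -0.    -1.   ] F [ 0.1  0.7 -0.2] op 85.2
tx ty tz [-0.0018  0.1006 -0.0028] spin 0.7
[468.59444311 227.4951767   22.        ]
```

Emit:
send_rows:
  targets:
    - {"fingers": -1,"tx": -0.002,"ty": 0.02,"tz": -0.003,"spin": 0.5}
    - {"fingers": -1,"tx": -0.002,"ty": 0.05,"tz": -0.003,"spin": 0.7}
    - {"fingers": -1,"tx": -0.002,"ty": 0.08,"tz": -0.003,"spin": 0.7}
    - {"fingers": -1,"tx": -0.002,"ty": 0.095,"tz": -0.003,"spin": 0.7}
    - {"fingers": -1,"tx": -0.002,"ty": 0.1,"tz": -0.003,"spin": 0.7}
    - {"fingers": -1,"tx": -0.002,"ty": 0.1,"tz": -0.003,"spin": 0.7}
    - {"fingers": -0.3,"tx": -0.002,"ty": 0.1,"tz": -0.003,"spin": 0.7}
    - {"fingers": 0,"tx": -0.002,"ty": 0.1,"tz": -0.003,"spin": 0.7}

```text
time: 14.55
eef_pos: [470.5, 228.4, 40.0]
eef_rot: [0.668, -0.661, 0.234, -0.25]
ft_force: [-3.2, -2.2, 10.0]
opening: 55.4
```

Emit:
send_rows:
  targets:
    - {"fingers": 0.3,"tx": 0,"ty": 0,"tz": 0,"spin": 0}
    - {"fingers": 0.6,"tx": 0,"ty": 0,"tz": 0,"spin": 0}
    - {"fingers": 1,"tx": 0,"ty": 0,"tz": 0,"spin": 0}
    - {"fingers": 1,"tx": 0,"ty": 0,"tz": 0,"spin": 0}
    - {"fingers": 1,"tx": 0,"ty": 0,"tz": 0,"spin": 0}
    - {"fingers": 1,"tx": 0,"ty": 0,"tz": 0,"spin": 0}
    - {"fingers": 1,"tx": 0,"ty": 0,"tz": 0,"spin": 0}
    - {"fingers": 1,"tx": 0,"ty": 0,"tz": 0,"spin": 0}

```text
time: 15.55
eef_pos: [470.5, 228.5, 40.1]
eef_rot: [0.668, -0.661, 0.234, -0.25]
ft_force: [-1.1, 0.1, 4.1]
opening: 54.9
```

```bash
python3 -c "
from h import *
go(470,228,170,-40)"
```

```text
t 15.55 p [470.5 228.5  40.1] jaw -40.0 tilt [ 0.025  0.001 -1.   ] F [-1.1  0.1  4.1] op 54.9
tx ty tz [ 0.0023 -0.1299  0.0015] spin -0.0
```

Emit:
send_rows:
  targets:
    - {"fingers": 1,"tx": 0,"ty": -0.006,"tz": 0,"spin": 0}
    - {"fingers": 1,"tx": 0,"ty": -0.025,"tz": 0,"spin": 0}
    - {"fingers": 1,"tx": 0,"ty": -0.055,"tz": 0,"spin": 0}
    - {"fingers": 1,"tx": 0,"ty": -0.09,"tz": 0,"spin": 0}
    - {"fingers": 1,"tx": 0,"ty": -0.12,"tz": 0,"spin": 0}
    - {"fingers": 1,"tx": 0,"ty": -0.14,"tz": 0,"spin": 0}
    - {"fingers": 1,"tx": 0,"ty": -0.145,"tz": 0,"spin": 0}
    - {"fingers": 1,"tx": 0,"ty": -0.145,"tz": 0,"spin": 0}

```text
time: 16.55
eef_pos: [466.6, 228.2, 184.7]
eef_rot: [0.668, -0.661, 0.234, -0.25]
ft_force: [-0.7, 0.2, -2.8]
opening: 54.8
```

```bash
python3 -c "
from h import *
go(470,-283,180,-40)"
```

```text
t 16.55 p [466.6 228.2 184.7] jaw -40.0 tilt [ 0.025  0.001 -1.   ] F [-0.7  0.2 -2.8] op 54.8
tx ty tz [ 0.3313  0.0042 -0.3893] spin -0.0
```

Emit:
send_rows:
  targets:
    - {"fingers": 1,"tx": 0.015,"ty": 0,"tz": -0.018,"spin": 0}
    - {"fingers": 1,"tx": 0.05,"ty": 0,"tz": -0.059,"spin": 0}
    - {"fingers": 1,"tx": 0.085,"ty": 0,"tz": -0.1,"spin": 0}
    - {"fingers": 1,"tx": 0.12,"ty": 0,"tz": -0.141,"spin": 0}
    - {"fingers": 1,"tx": 0.155,"ty": 0,"tz": -0.182,"spin": 0}
    - {"fingers": 1,"tx": 0.185,"ty": 0,"tz": -0.217,"spin": 0}
    - {"fingers": 1,"tx": 0.2,"ty": 0,"tz": -0.235,"spin": 0}
    - {"fingers": 1,"tx": 0.2,"ty": 0,"tz": -0.235,"spin": 0}

```text
time: 17.55
eef_pos: [467.5, -82.7, 183.3]
eef_rot: [0.667, -0.661, 0.236, -0.251]
ft_force: [0.4, 0.5, -2.2]
opening: 55.1
```

```bash
python3 -c "
from h import *
go(469.5,-283,180,-40)"
```

```text
t 17.55 p [467.5 -82.7 183.3] jaw -40.3 tilt [ 0.023 -0.    -1.   ] F [ 0.4  0.5 -2.2] op 55.1
tx ty tz [ 0.131   0.0034 -0.1515] spin -0.3
```

Emit:
send_rows:
  targets:
    - {"fingers": 1,"tx": 0.018,"ty": 0,"tz": -0.02,"spin": 0}
    - {"fingers": 1,"tx": 0.05,"ty": 0,"tz": -0.058,"spin": 0}
    - {"fingers": 1,"tx": 0.085,"ty": 0,"tz": -0.098,"spin": 0}
    - {"fingers": 1,"tx": 0.115,"ty": 0,"tz": -0.133,"spin": 0}
    - {"fingers": 1,"tx": 0.128,"ty": 0,"tz": -0.148,"spin": 0}
    - {"fingers": 1,"tx": 0.131,"ty": 0,"tz": -0.1515,"spin": 0}
    - {"fingers": 1,"tx": 0.131,"ty": 0,"tz": -0.1515,"spin": 0}
    - {"fingers": 1,"tx": 0.131,"ty": 0,"tz": -0.1515,"spin": 0}

```text
time: 18.55
eef_pos: [469.8, -280.9, 183.0]
eef_rot: [0.667, -0.661, 0.235, -0.25]
ft_force: [1.1, 0.0, -1.6]
opening: 55.0
```

```bash
python3 -c "
from h import *
from workcell import bot
f=bot.grab_frame('wrist');pickle.dump(f,open('w7.pkl','wb'));cv2.imwrite('pics/w7.png',f['img'])
go(469.5,-283,41,-40)"
```

```text
t 18.6 p [ 469.9 -281.1  183.1] jaw -40.2 tilt [ 0.022  0.001 -1.   ] F [ 0.2  0.2 -2.1] op 54.9
tx ty tz [-0.0014  0.1421 -0.0038] spin -0.2
```

View pics/w7.png

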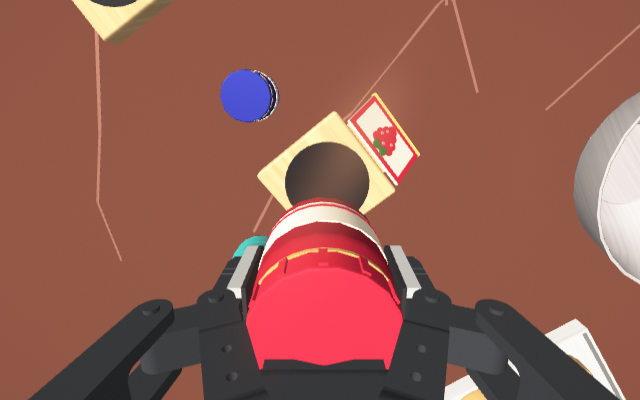

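```bash
cat >> h.py <<'E'
def slate(f,cx,cy,z=22,half=70):
    im=rect(f,cx,cy,z,half).astype(int);b,g,r=[im[...,i] for i in range(3)]
    wood=(np.abs(r-230)<50)&(g>150)&(b>90)  # oak
    m=wood.astype(np.float32)
    yy,xx=np.mgrid[-50:51,-50:51];q=np.hypot(xx,yy)
    k=np.where(q<=39,-1,np.where(q<=44,3,0)).astype(np.float32)
    s=cv2.GaussianBlur(cv2.filter2D(m,-1,k),(0,0),1.5);_,mx,_,l=cv2.minMaxLoc(s)
    return cx-half+l[0],cy-half+l[1],round(mx,1)
E
python3 -c "
from h import *
f=pickle.load(open('w7.pkl','rb'))
print(onz(f,(327,183),22),slate(f,470,-284))
print(np.mean([onz(f,p,22) for p in((335,111),(396,186))],axis=0),np.mean([onz(f,p,22) for p in((335,111),(257,176))],axis=0))
"
```

```text
[ 470.50458337 -288.31852453   22.        ] (473, -286, 2434.5)
[ 518.35346893 -287.73755829   22.        ] [ 471.68610337 -241.61068219   22.        ]
```

Emit:
send_rows:
  targets:
    - {"fingers": 1,"tx": 0.003,"ty": 0.02,"tz": -0.0026,"spin": 0}
    - {"fingers": 1,"tx": 0.003,"ty": 0.055,"tz": -0.0026,"spin": 0}
    - {"fingers": 1,"tx": 0.003,"ty": 0.09,"tz": -0.0026,"spin": 0}
    - {"fingers": 1,"tx": 0.002,"ty": 0.12,"tz": -0.003,"spin": 0}
    - {"fingers": 1,"tx": 0.001,"ty": 0.134,"tz": -0.004,"spin": 0}
    - {"fingers": 1,"tx": 0.001,"ty": 0.138,"tz": -0.005,"spin": 0}
    - {"fingers": 1,"tx": 0.001,"ty": 0.14,"tz": -0.005,"spin": 0}
    - {"fingers": 1,"tx": 0.001,"ty": 0.141,"tz": -0.005,"spin": 0}

```text
time: 19.6
eef_pos: [471.4, -285.9, 43.1]
eef_rot: [0.667, -0.661, 0.235, -0.251]
ft_force: [-0.0, 0.1, -2.9]
opening: 55.1
```

```bash
python3 -c "
from h import *
go(470.5,-285,40,-40)"
```

```text
t 19.6 p [ 471.4 -285.9   43.1] jaw -40.2 tilt [ 0.024  0.    -1.   ] F [-0.   0.1 -2.9] op 55.1
tx ty tz [-0.0013  0.003   0.0001] spin -0.2
```

Emit:
send_rows:
  targets:
    - {"fingers": 1,"tx": 0,"ty": 0.001,"tz": 0,"spin": 0}
    - {"fingers": 1,"tx": 0,"ty": 0.001,"tz": 0,"spin": 0}
    - {"fingers": 1,"tx": 0,"ty": 0.002,"tz": 0,"spin": 0}
    - {"fingers": 1,"tx": 0,"ty": 0.002,"tz": 0,"spin": 0}
    - {"fingers": 1,"tx": 0,"ty": 0.003,"tz": 0,"spin": 0}
    - {"fingers": 1,"tx": 0,"ty": 0.003,"tz": 0,"spin": 0}
    - {"fingers": 1,"tx": 0,"ty": 0.003,"tz": 0,"spin": 0}
    - {"fingers": 1,"tx": 0,"ty": 0.003,"tz": 0,"spin": 0}

```text
time: 20.6
eef_pos: [471.5, -285.9, 40.1]
eef_rot: [0.667, -0.661, 0.235, -0.251]
ft_force: [0.4, -0.1, -0.4]
opening: 55.1
```

Emit:
send_rows:
  targets:
    - {"fingers": 1,"tx": 0,"ty": 0.001,"tz": 0,"spin": 0}
    - {"fingers": 0.2,"tx": 0,"ty": 0.001,"tz": 0,"spin": 0}
    - {"fingers": -0.3,"tx": 0,"ty": 0.001,"tz": 0,"spin": 0}
    - {"fingers": -1,"tx": 0,"ty": 0.001,"tz": 0,"spin": 0}
    - {"fingers": -1,"tx": 0,"ty": 0,"tz": 0,"spin": 0}
    - {"fingers": -1,"tx": 0,"ty": -0.02,"tz": 0,"spin": 0}
    - {"fingers": -1,"tx": 0,"ty": -0.04,"tz": 0,"spin": 0}
    - {"fingers": -1,"tx": 0,"ty": -0.05,"tz": 0,"spin": 0}

```text
time: 21.6
eef_pos: [471.2, -286.6, 92.2]
eef_rot: [0.667, -0.661, 0.234, -0.252]
ft_force: [0.2, -0.2, -0.6]
opening: 85.4
```

Emit:
send_rows:
  targets:
    - {"fingers": -1,"tx": 0,"ty": -0.02,"tz": 0,"spin": 0}
    - {"fingers": -1,"tx": 0,"ty": -0.05,"tz": 0,"spin": 0}
    - {"fingers": -1,"tx": 0,"ty": -0.08,"tz": 0,"spin": 0}
    - {"fingers": -1,"tx": 0,"ty": -0.1,"tz": 0,"spin": 0}
    - {"fingers": -1,"tx": 0,"ty": -0.105,"tz": 0,"spin": 0}
    - {"fingers": -1,"tx": 0,"ty": -0.105,"tz": 0,"spin": 0}
    - {"fingers": -1,"tx": 0,"ty": -0.105,"tz": 0,"spin": 0}
    - {"fingers": -1,"tx": 0,"ty": -0.105,"tz": 0,"spin": 0}

```text
time: 22.6
eef_pos: [467.8, -286.3, 196.3]
eef_rot: [0.667, -0.661, 0.234, -0.251]
ft_force: [0.1, 0.1, 0.1]
opening: 85.3
```

```bash
sed -i "s/red=(170,8)/red=(165,180)/" h.py; python3 -c "
from h import *
from workcell import bot
f=bot.grab_frame('wrist');pickle.dump(f,open('w8.pkl','wb'))
x,y,s=lid(f,'red',470,-284);print(x,y,s,slate(f,471,-285))
g=pickle.load(open('w2.pkl','rb'));print('w2',lid(g,'blue',470,-284),slate(g,470,-284))
g=pickle.load(open('w6.pkl','rb'));print('w6',lid(g,'red',470,227),slate(g,470,227))
a=f['img'].copy();cv2.imwrite('pics/w8.png',a)
go(664,158,220,-40)"
```

```text
470 -286 0.88 (471, -287, 2038.0)
w2 (467, -283, np.float64(0.88)) (471, -288, 1971.7)
w6 (469, 228, np.float64(0.88)) (469, 229, 2053.3)
t 22.65 p [ 467.9 -286.3  196.4] jaw -40.2 tilt [ 0.025 -0.001 -1.   ] F [0.5 0.6 0.3] op 85.4
tx ty tz [-0.1364 -0.0189  0.4663] spin -0.2
```

View pics/w8.png

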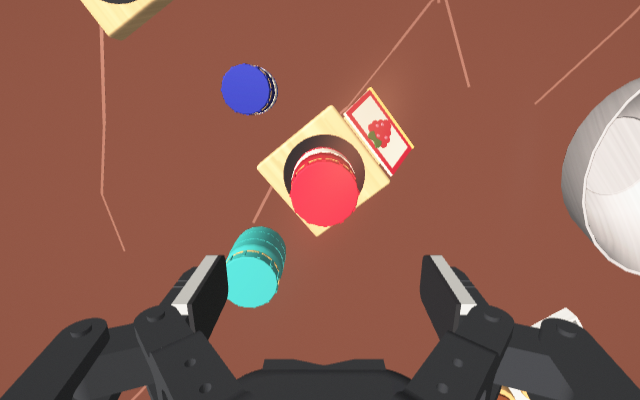

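Emit:
send_rows:
  targets:
    - {"fingers": -1,"tx": -0.005,"ty": 0,"tz": 0.02,"spin": 0}
    - {"fingers": -1,"tx": -0.02,"ty": 0,"tz": 0.065,"spin": 0}
    - {"fingers": -1,"tx": -0.035,"ty": 0,"tz": 0.12,"spin": 0}
    - {"fingers": -1,"tx": -0.052,"ty": -0.005,"tz": 0.178,"spin": 0}
    - {"fingers": -1,"tx": -0.07,"ty": -0.01,"tz": 0.236,"spin": 0}
    - {"fingers": -1,"tx": -0.083,"ty": -0.015,"tz": 0.28,"spin": 0}
    - {"fingers": -1,"tx": -0.09,"ty": -0.015,"tz": 0.305,"spin": 0}
    - {"fingers": -1,"tx": -0.09,"ty": -0.015,"tz": 0.305,"spin": 0}

```text
time: 23.65
eef_pos: [595.8, 7.8, 213.8]
eef_rot: [0.668, -0.662, 0.233, -0.249]
ft_force: [-0.5, -0.2, 0.1]
opening: 85.2
```

Emit:
send_rows:
  targets:
    - {"fingers": -1,"tx": -0.01,"ty": 0,"tz": 0.02,"spin": 0}
    - {"fingers": -1,"tx": -0.02,"ty": 0,"tz": 0.065,"spin": 0}
    - {"fingers": -1,"tx": -0.035,"ty": 0,"tz": 0.11,"spin": 0}
    - {"fingers": -1,"tx": -0.043,"ty": 0,"tz": 0.145,"spin": 0}
    - {"fingers": -1,"tx": -0.046,"ty": 0,"tz": 0.16,"spin": 0}
    - {"fingers": -1,"tx": -0.046,"ty": 0,"tz": 0.16,"spin": 0}
    - {"fingers": -1,"tx": -0.046,"ty": 0,"tz": 0.16,"spin": 0}
    - {"fingers": -1,"tx": -0.046,"ty": 0,"tz": 0.16,"spin": 0}

```text
time: 24.65
eef_pos: [663.0, 157.9, 215.7]
eef_rot: [0.667, -0.662, 0.234, -0.25]
ft_force: [-0.6, 0.2, 0.5]
opening: 85.5
```

```bash
cat > m.py <<'E'
import sys
from h import *
from workcell import bot
c,x0,y0,z,n=sys.argv[1],float(sys.argv[2]),float(sys.argv[3]),float(sys.argv[4]),sys.argv[5]
f=bot.grab_frame('wrist');cv2.imwrite(f'pics/{n}.png',f['img'])
l=None
if c!='-': l=lid(f,c,x0,y0)
print('lid',l,'slate',slate(f,x0,y0))
go(*( (l[0],l[1]) if l else (x0,y0)),z,-40)
E
python3 m.py grn 664 158 38 w9
```

```text
lid (662.0, 163.0, np.float64(0.88)) slate (663.0, 165.0, 2044.3)
t 24.7 p [663.  158.3 215.7] jaw -40.0 tilt [ 0.025 -0.    -1.   ] F [-1.1 -0.6  0.9] op 85.8
tx ty tz [-0.0072  0.1777  0.0002] spin -0.0
```

Emit:
send_rows:
  targets:
    - {"fingers": -1,"tx": -0.003,"ty": 0.02,"tz": 0,"spin": 0}
    - {"fingers": -1,"tx": -0.007,"ty": 0.06,"tz": 0,"spin": 0}
    - {"fingers": -1,"tx": -0.007,"ty": 0.1,"tz": 0,"spin": 0}
    - {"fingers": -1,"tx": -0.007,"ty": 0.14,"tz": 0,"spin": 0}
    - {"fingers": -1,"tx": -0.007,"ty": 0.165,"tz": 0,"spin": 0}
    - {"fingers": -1,"tx": -0.007,"ty": 0.177,"tz": 0,"spin": 0}
    - {"fingers": -1,"tx": -0.007,"ty": 0.177,"tz": 0,"spin": 0}
    - {"fingers": -1,"tx": -0.007,"ty": 0.177,"tz": 0,"spin": 0}

```text
time: 25.7
eef_pos: [663.2, 162.8, 40.2]
eef_rot: [0.668, -0.661, 0.233, -0.251]
ft_force: [0.8, -0.6, -0.3]
opening: 85.7
```

Emit:
send_rows:
  targets:
    - {"fingers": -0.3,"tx": 0,"ty": 0,"tz": 0,"spin": 0}
    - {"fingers": 0,"tx": 0,"ty": 0,"tz": 0,"spin": 0}
    - {"fingers": 0.4,"tx": 0,"ty": 0,"tz": 0,"spin": 0}
    - {"fingers": 1,"tx": 0,"ty": 0,"tz": 0,"spin": 0}
    - {"fingers": 1,"tx": 0,"ty": 0,"tz": 0,"spin": 0}
    - {"fingers": 1,"tx": 0,"ty": 0,"tz": 0,"spin": 0}
    - {"fingers": 1,"tx": 0,"ty": 0,"tz": 0,"spin": 0}
    - {"fingers": 1,"tx": 0,"ty": 0,"tz": 0,"spin": 0}

```text
time: 26.7
eef_pos: [664.2, 163.2, 41.8]
eef_rot: [0.668, -0.66, 0.232, -0.252]
ft_force: [-0.8, -0.4, 6.2]
opening: 54.5
```

Emit:
send_rows:
  targets:
    - {"fingers": 1,"tx": 0,"ty": -0.006,"tz": 0,"spin": 0}
    - {"fingers": 1,"tx": 0,"ty": -0.025,"tz": 0,"spin": 0}
    - {"fingers": 1,"tx": 0,"ty": -0.055,"tz": 0,"spin": 0}
    - {"fingers": 1,"tx": 0,"ty": -0.09,"tz": 0,"spin": 0}
    - {"fingers": 1,"tx": 0,"ty": -0.12,"tz": 0,"spin": 0}
    - {"fingers": 1,"tx": 0,"ty": -0.14,"tz": 0,"spin": 0}
    - {"fingers": 1,"tx": 0,"ty": -0.145,"tz": 0,"spin": 0}
    - {"fingers": 1,"tx": 0,"ty": -0.145,"tz": 0,"spin": 0}

```text
time: 27.7
eef_pos: [659.6, 163.0, 186.3]
eef_rot: [0.668, -0.661, 0.233, -0.251]
ft_force: [-1.3, 0.4, -2.4]
opening: 54.6
```

```bash
python3 m.py - 663 165 180 w10; python3 -c "
from h import *
go(469,228,180,-40)"
```

```text
lid None slate (663.0, 165.0, 2841.7)
t 27.75 p [659.2 162.9 185.6] jaw -40.0 tilt [ 0.027  0.001 -1.   ] F [-1.   0.1 -3.1] op 54.9
tx ty tz [0.0015 0.0057 0.004 ] spin -0.0
t 27.75 p [659.2 162.9 185.6] jaw -40.0 tilt [ 0.027  0.001 -1.   ] F [-1.   0.1 -3.1] op 54.9
tx ty tz [-0.1875  0.0005 -0.0725] spin -0.0
```

Emit:
send_rows:
  targets:
    - {"fingers": 1,"tx": -0.015,"ty": 0,"tz": -0.006,"spin": 0}
    - {"fingers": 1,"tx": -0.05,"ty": 0,"tz": -0.02,"spin": 0}
    - {"fingers": 1,"tx": -0.09,"ty": 0,"tz": -0.035,"spin": 0}
    - {"fingers": 1,"tx": -0.13,"ty": 0,"tz": -0.05,"spin": 0}
    - {"fingers": 1,"tx": -0.165,"ty": 0,"tz": -0.065,"spin": 0}
    - {"fingers": 1,"tx": -0.183,"ty": 0,"tz": -0.071,"spin": 0}
    - {"fingers": 1,"tx": -0.187,"ty": 0,"tz": -0.072,"spin": 0}
    - {"fingers": 1,"tx": -0.187,"ty": 0,"tz": -0.072,"spin": 0}

```text
time: 28.75
eef_pos: [470.8, 227.8, 180.5]
eef_rot: [0.668, -0.661, 0.233, -0.251]
ft_force: [-0.6, -0.7, -1.6]
opening: 54.9
```

```bash
python3 m.py - 469.5 228.5 43 w11
```

```text
lid None slate (469.5, 229.5, 2689.9)
t 28.8 p [471.1 227.5 180.5] jaw -40.1 tilt [ 0.028  0.    -1.   ] F [-0.8 -0.3 -2. ] op 54.4
tx ty tz [-0.0048  0.1374 -0.0028] spin -0.1
```

Emit:
send_rows:
  targets:
    - {"fingers": 1,"tx": -0.003,"ty": 0.02,"tz": -0.001,"spin": 0}
    - {"fingers": 1,"tx": -0.005,"ty": 0.055,"tz": -0.002,"spin": 0}
    - {"fingers": 1,"tx": -0.005,"ty": 0.09,"tz": -0.002,"spin": 0}
    - {"fingers": 1,"tx": -0.005,"ty": 0.12,"tz": -0.002,"spin": 0}
    - {"fingers": 1,"tx": -0.005,"ty": 0.131,"tz": -0.002,"spin": 0}
    - {"fingers": 1,"tx": -0.005,"ty": 0.135,"tz": -0.002,"spin": 0}
    - {"fingers": 1,"tx": -0.005,"ty": 0.136,"tz": -0.002,"spin": 0}
    - {"fingers": 1,"tx": -0.005,"ty": 0.137,"tz": -0.002,"spin": 0}

```text
time: 29.8
eef_pos: [470.8, 229.7, 44.5]
eef_rot: [0.668, -0.66, 0.233, -0.252]
ft_force: [0.5, -0.1, -2.0]
opening: 54.5
```

Emit:
send_rows:
  targets:
    - {"fingers": 1,"tx": 0,"ty": 0.001,"tz": 0,"spin": 0}
    - {"fingers": 1,"tx": 0,"ty": 0.001,"tz": 0,"spin": 0}
    - {"fingers": 1,"tx": 0,"ty": 0.001,"tz": 0,"spin": 0}
    - {"fingers": 1,"tx": 0,"ty": 0.001,"tz": 0,"spin": 0}
    - {"fingers": 1,"tx": 0,"ty": 0.002,"tz": 0,"spin": 0}
    - {"fingers": 1,"tx": 0,"ty": 0.002,"tz": 0,"spin": 0}
    - {"fingers": 1,"tx": 0,"ty": 0.002,"tz": 0,"spin": 0}
    - {"fingers": 1,"tx": 0,"ty": 0.002,"tz": 0,"spin": 0}

```text
time: 30.8
eef_pos: [470.9, 229.7, 42.5]
eef_rot: [0.668, -0.66, 0.233, -0.252]
ft_force: [1.3, 0.7, -2.1]
opening: 54.3
```

Not down yet; a touch lower.

Emit:
send_rows:
  targets:
    - {"fingers": 1,"tx": 0,"ty": 0.001,"tz": 0,"spin": 0}
    - {"fingers": 1,"tx": 0,"ty": 0.001,"tz": 0,"spin": 0}
    - {"fingers": 1,"tx": 0,"ty": 0.001,"tz": 0,"spin": 0}
    - {"fingers": 1,"tx": 0,"ty": 0.001,"tz": 0,"spin": 0}
    - {"fingers": 1,"tx": 0,"ty": 0.002,"tz": 0,"spin": 0}
    - {"fingers": 1,"tx": 0,"ty": 0.002,"tz": 0,"spin": 0}
    - {"fingers": 1,"tx": 0,"ty": 0.002,"tz": 0,"spin": 0}
    - {"fingers": 1,"tx": 0,"ty": 0.002,"tz": 0,"spin": 0}

```text
time: 31.8
eef_pos: [471.1, 229.8, 41.7]
eef_rot: [0.669, -0.66, 0.233, -0.252]
ft_force: [-5.0, -2.9, 15.3]
opening: 54.7
```

Emit:
send_rows:
  targets:
    - {"fingers": 1,"tx": 0,"ty": -0.001,"tz": 0,"spin": 0}
    - {"fingers": 0.2,"tx": 0,"ty": -0.001,"tz": 0,"spin": 0}
    - {"fingers": -0.3,"tx": 0,"ty": -0.001,"tz": 0,"spin": 0}
    - {"fingers": -1,"tx": 0,"ty": -0.001,"tz": 0,"spin": 0}
    - {"fingers": -1,"tx": 0,"ty": -0.001,"tz": 0,"spin": 0}
    - {"fingers": -1,"tx": 0,"ty": -0.02,"tz": 0,"spin": 0}
    - {"fingers": -1,"tx": 0,"ty": -0.04,"tz": 0,"spin": 0}
    - {"fingers": -1,"tx": 0,"ty": -0.05,"tz": 0,"spin": 0}

```text
time: 32.8
eef_pos: [470.2, 230.0, 92.8]
eef_rot: [0.669, -0.659, 0.232, -0.253]
ft_force: [0.2, 0.4, -1.3]
opening: 85.2
```

Emit:
send_rows:
  targets:
    - {"fingers": -1,"tx": 0,"ty": -0.02,"tz": 0,"spin": 0}
    - {"fingers": -1,"tx": 0,"ty": -0.05,"tz": 0,"spin": 0}
    - {"fingers": -1,"tx": 0,"ty": -0.08,"tz": 0,"spin": 0}
    - {"fingers": -1,"tx": 0,"ty": -0.105,"tz": 0,"spin": 0}
    - {"fingers": -1,"tx": 0,"ty": -0.125,"tz": 0,"spin": 0}
    - {"fingers": -1,"tx": 0,"ty": -0.125,"tz": 0,"spin": 0}
    - {"fingers": -1,"tx": 0,"ty": -0.125,"tz": 0,"spin": 0}
    - {"fingers": -1,"tx": 0,"ty": -0.125,"tz": 0,"spin": 0}

```text
time: 33.8
eef_pos: [465.6, 229.3, 216.5]
eef_rot: [0.668, -0.66, 0.233, -0.252]
ft_force: [-0.2, 0.3, 0.4]
opening: 85.6
```

```bash
python3 m.py grn 469.5 228.5 180 w12;  python3 -c "
from h import *
go(458,-36,215,-40)"
```

```text
lid (468.5, 228.5, np.float64(0.88)) slate (468.5, 229.5, 2057.0)
t 33.85 p [465.7 229.3 216.6] jaw -40.1 tilt [ 0.03   0.002 -1.   ] F [-0.6  0.8  0.8] op 85.3
tx ty tz [0.0019 0.0367 0.0004] spin -0.1
t 33.85 p [465.7 229.3 216.6] jaw -40.1 tilt [ 0.03   0.002 -1.   ] F [-0.6  0.8  0.8] op 85.3
tx ty tz [ 0.165   0.0009 -0.2079] spin -0.1
```

Emit:
send_rows:
  targets:
    - {"fingers": -1,"tx": 0.02,"ty": -0.02,"tz": -0.025,"spin": 0}
    - {"fingers": -1,"tx": 0.055,"ty": -0.05,"tz": -0.07,"spin": 0}
    - {"fingers": -1,"tx": 0.095,"ty": -0.08,"tz": -0.12,"spin": 0}
    - {"fingers": -1,"tx": 0.13,"ty": -0.08,"tz": -0.165,"spin": 0}
    - {"fingers": -1,"tx": 0.155,"ty": -0.08,"tz": -0.197,"spin": 0}
    - {"fingers": -1,"tx": 0.165,"ty": -0.08,"tz": -0.208,"spin": 0}
    - {"fingers": -1,"tx": 0.165,"ty": -0.04,"tz": -0.208,"spin": 0}
    - {"fingers": -1,"tx": 0.165,"ty": 0.01,"tz": -0.208,"spin": 0}

```text
time: 34.85
eef_pos: [459.5, -35.1, 205.4]
eef_rot: [0.669, -0.659, 0.232, -0.253]
ft_force: [-0.1, 0.3, -0.7]
opening: 85.7
```

```bash
python3 -c "
from h import *
go(458,-36,205,-40)"
```

```text
t 34.85 p [459.5 -35.1 205.4] jaw -40.1 tilt [ 0.033  0.003 -0.999] F [-0.1  0.3 -0.7] op 85.7
tx ty tz [-0.0006  0.0003 -0.0016] spin -0.1
```

Emit:
send_rows:
  targets:
    - {"fingers": -1,"tx": 0.02,"ty": 0,"tz": 0.017,"spin": 0}
    - {"fingers": -1,"tx": 0.05,"ty": 0,"tz": 0.042,"spin": 0}
    - {"fingers": -1,"tx": 0.07,"ty": 0,"tz": 0.06,"spin": 0}
    - {"fingers": -1,"tx": 0.07,"ty": 0,"tz": 0.06,"spin": 0}
    - {"fingers": -1,"tx": 0.07,"ty": 0,"tz": 0.06,"spin": 0}
    - {"fingers": -1,"tx": 0.07,"ty": 0,"tz": 0.06,"spin": 0}
    - {"fingers": -1,"tx": 0.04,"ty": 0,"tz": 0.034,"spin": 0}
    - {"fingers": -1,"tx": 0,"ty": 0,"tz": 0,"spin": 0}

```text
time: 35.85
eef_pos: [458.6, -35.2, 205.3]
eef_rot: [0.669, -0.659, 0.231, -0.253]
ft_force: [-0.5, -0.5, 0.7]
opening: 85.3
```

```bash
python3 -c "
from h import *
go(458,-36,205,-40)"
```

```text
t 35.85 p [458.6 -35.2 205.3] jaw -40.1 tilt [ 0.034  0.003 -0.999] F [-0.5 -0.5  0.7] op 85.3
tx ty tz [ 0.0001  0.0003 -0.001 ] spin -0.1
```

Emit:
send_rows:
  targets:
    - {"fingers": -1,"tx": 0,"ty": -0.04,"tz": 0,"spin": 0}
    - {"fingers": -1,"tx": 0,"ty": -0.09,"tz": 0,"spin": 0}
    - {"fingers": -1,"tx": 0,"ty": -0.12,"tz": 0,"spin": 0}
    - {"fingers": -1,"tx": 0,"ty": -0.12,"tz": 0,"spin": 0}
    - {"fingers": -1,"tx": 0,"ty": -0.12,"tz": 0,"spin": 0}
    - {"fingers": -1,"tx": 0,"ty": -0.1,"tz": 0,"spin": 0}
    - {"fingers": -1,"tx": 0,"ty": -0.055,"tz": 0,"spin": 0}
    - {"fingers": -1,"tx": 0,"ty": 0,"tz": 0,"spin": 0}

```text
time: 36.85
eef_pos: [458.3, -35.1, 203.6]
eef_rot: [0.669, -0.659, 0.231, -0.253]
ft_force: [0.1, -0.1, 0.2]
opening: 85.0
```

```bash
python3 m.py yel 458 -36 42 w13
```

```text
lid (455.0, -36.0, np.float64(0.88)) slate (527.0, -106.0, 1434.0)
t 36.9 p [452.9 -35.1 196.7] jaw -40.0 tilt [ 0.022  0.    -1.   ] F [-1.3 -0.1 -4.6] op 85.6
tx ty tz [-0.0004  0.1547 -0.0016] spin -0.0
```

Emit:
send_rows:
  targets:
    - {"fingers": -1,"tx": 0,"ty": -0.04,"tz": 0,"spin": 0}
    - {"fingers": -1,"tx": 0,"ty": -0.09,"tz": 0,"spin": 0}
    - {"fingers": -1,"tx": 0,"ty": -0.13,"tz": 0,"spin": 0}
    - {"fingers": -1,"tx": 0,"ty": -0.13,"tz": 0,"spin": 0}
    - {"fingers": -1,"tx": 0,"ty": -0.13,"tz": 0,"spin": 0}
    - {"fingers": -1,"tx": 0,"ty": -0.11,"tz": 0,"spin": 0}
    - {"fingers": -1,"tx": 0,"ty": -0.065,"tz": 0,"spin": 0}
    - {"fingers": -1,"tx": 0,"ty": -0.01,"tz": 0,"spin": 0}

```text
time: 37.9
eef_pos: [452.2, -35.0, 204.8]
eef_rot: [0.667, -0.662, 0.235, -0.249]
ft_force: [1.1, 1.3, 0.1]
opening: 85.5
```

```bash
python3 m.py yel 458 -36 42 w14
```

```text
lid (455.0, -36.0, np.float64(0.88)) slate (527.0, -106.0, 1436.5)
t 37.95 p [446.7 -35.1 198. ] jaw -40.0 tilt [ 0.01  -0.002 -1.   ] F [-2.7 -0.4 -4.4] op 85.2
tx ty tz [0.0056 0.1561 0.0039] spin 0.0
```

Emit:
send_rows:
  targets:
    - {"fingers": -1,"tx": 0,"ty": -0.04,"tz": 0,"spin": 0}
    - {"fingers": -1,"tx": 0,"ty": -0.09,"tz": 0,"spin": 0}
    - {"fingers": -1,"tx": 0,"ty": -0.13,"tz": 0,"spin": 0}
    - {"fingers": -1,"tx": 0,"ty": -0.13,"tz": 0,"spin": 0}
    - {"fingers": -1,"tx": 0,"ty": -0.13,"tz": 0,"spin": 0}
    - {"fingers": -1,"tx": 0,"ty": -0.11,"tz": 0,"spin": 0}
    - {"fingers": -1,"tx": 0,"ty": -0.065,"tz": 0,"spin": 0}
    - {"fingers": -1,"tx": 0,"ty": -0.01,"tz": 0,"spin": 0}

```text
time: 38.95
eef_pos: [446.0, -35.0, 206.2]
eef_rot: [0.665, -0.664, 0.239, -0.245]
ft_force: [1.4, -0.1, -1.1]
opening: 85.7
```

```bash
python3 m.py yel 458 -36 42 w15
```

```text
lid (455.0, -36.0, np.float64(0.88)) slate (527.0, -106.0, 1415.6)
t 39.0 p [440.5 -35.1 199.4] jaw -40.0 tilt [-0.003 -0.005 -1.   ] F [-3.8 -0.3 -4.6] op 85.6
tx ty tz [0.0116 0.1574 0.0095] spin 0.0
```

Emit:
send_rows:
  targets:
    - {"fingers": -1,"tx": 0.006,"ty": 0,"tz": 0.005,"spin": 0}
    - {"fingers": -1,"tx": 0.012,"ty": 0,"tz": 0.01,"spin": 0}
    - {"fingers": -1,"tx": 0.012,"ty": 0,"tz": 0.01,"spin": 0}
    - {"fingers": -1,"tx": 0.012,"ty": 0,"tz": 0.01,"spin": 0}
    - {"fingers": -1,"tx": 0.012,"ty": 0,"tz": 0.01,"spin": 0}
    - {"fingers": -1,"tx": 0.012,"ty": 0,"tz": 0.01,"spin": 0}
    - {"fingers": -1,"tx": 0.012,"ty": 0,"tz": 0.01,"spin": 0}
    - {"fingers": -1,"tx": 0.012,"ty": 0,"tz": 0.01,"spin": 0}

```text
time: 40.0
eef_pos: [456.1, -35.1, 199.4]
eef_rot: [-0.663, 0.666, -0.242, 0.241]
ft_force: [0.4, -0.5, -0.8]
opening: 85.3
```

```bash
python3 m.py yel 458 -36 39 w16;python3 -c "
from h import *
im=cv2.imread('pics/w16.png');from workcell import bot
f=bot.grab_frame('wrist');r=rect(f,458,-36,22,70);print(r[70,110],r[70,25],r[28,70]);print(slate(f,458,-36,22,60))"
```

```text
lid (455.0, -37.0, np.float64(0.88)) slate (527.0, -106.0, 1388.1)
t 40.05 p [456.1 -35.1 199.4] jaw -40.0 tilt [-0.003 -0.005 -1.   ] F [ 0.5 -0.4  0.8] op 85.5
tx ty tz [ 0.0003  0.1604 -0.0012] spin 0.0
[ 70  94 124] [126 205 239] [111 244 255]
(398, -96, 1194.8)
```

Emit:
send_rows:
  targets:
    - {"fingers": -1,"tx": 0.001,"ty": 0.02,"tz": -0.002,"spin": 0}
    - {"fingers": -1,"tx": 0.001,"ty": 0.06,"tz": -0.002,"spin": 0}
    - {"fingers": -1,"tx": 0.001,"ty": 0.1,"tz": -0.002,"spin": 0}
    - {"fingers": -1,"tx": 0.001,"ty": 0.13,"tz": -0.002,"spin": 0}
    - {"fingers": -1,"tx": 0.001,"ty": 0.15,"tz": -0.002,"spin": 0}
    - {"fingers": -1,"tx": 0.001,"ty": 0.16,"tz": -0.002,"spin": 0}
    - {"fingers": -1,"tx": 0.001,"ty": 0.16,"tz": -0.002,"spin": 0}
    - {"fingers": -1,"tx": 0.001,"ty": 0.16,"tz": -0.002,"spin": 0}

```text
time: 41.1
eef_pos: [455.8, -38.1, 40.1]
eef_rot: [-0.663, 0.666, -0.242, 0.242]
ft_force: [-0.0, -0.6, 0.1]
opening: 85.4
```

Emit:
send_rows:
  targets:
    - {"fingers": -0.3,"tx": 0,"ty": 0,"tz": 0,"spin": 0}
    - {"fingers": 0,"tx": 0,"ty": 0,"tz": 0,"spin": 0}
    - {"fingers": 0.4,"tx": 0,"ty": 0,"tz": 0,"spin": 0}
    - {"fingers": 1,"tx": 0,"ty": 0,"tz": 0,"spin": 0}
    - {"fingers": 1,"tx": 0,"ty": 0,"tz": 0,"spin": 0}
    - {"fingers": 1,"tx": 0,"ty": 0,"tz": 0,"spin": 0}
    - {"fingers": 1,"tx": 0,"ty": 0,"tz": 0,"spin": 0}
    - {"fingers": 1,"tx": 0,"ty": 0,"tz": 0,"spin": 0}

```text
time: 42.1
eef_pos: [456.5, -37.9, 40.9]
eef_rot: [-0.663, 0.666, -0.241, 0.242]
ft_force: [-0.4, 0.0, 6.7]
opening: 55.0
```

Emit:
send_rows:
  targets:
    - {"fingers": 1,"tx": 0,"ty": -0.006,"tz": 0,"spin": 0}
    - {"fingers": 1,"tx": 0,"ty": -0.025,"tz": 0,"spin": 0}
    - {"fingers": 1,"tx": 0,"ty": -0.055,"tz": 0,"spin": 0}
    - {"fingers": 1,"tx": 0,"ty": -0.09,"tz": 0,"spin": 0}
    - {"fingers": 1,"tx": 0,"ty": -0.12,"tz": 0,"spin": 0}
    - {"fingers": 1,"tx": 0,"ty": -0.14,"tz": 0,"spin": 0}
    - {"fingers": 1,"tx": 0,"ty": -0.145,"tz": 0,"spin": 0}
    - {"fingers": 1,"tx": 0,"ty": -0.145,"tz": 0,"spin": 0}

```text
time: 43.1
eef_pos: [456.3, -37.2, 185.8]
eef_rot: [-0.663, 0.666, -0.241, 0.242]
ft_force: [0.1, -0.5, -2.6]
opening: 54.9
```

```bash
python3 m.py - 458 -36 180 w17; python3 -c "
from h import *
go(663.5,165,185,-40)"
```

```text
lid None slate (460.0, -32.0, 2801.6)
t 43.15 p [455.9 -37.2 185.3] jaw -40.0 tilt [-0.001 -0.004 -1.   ] F [ 0.5 -0.4 -2.1] op 54.7
tx ty tz [0.0008 0.0053 0.0023] spin 0.0
t 43.15 p [455.9 -37.2 185.3] jaw -40.0 tilt [-0.001 -0.004 -1.   ] F [ 0.5 -0.4 -2.1] op 54.7
tx ty tz [ 0.0292 -0.0008  0.2883] spin 0.0
```

Emit:
send_rows:
  targets:
    - {"fingers": 1,"tx": 0.002,"ty": 0,"tz": 0.02,"spin": 0}
    - {"fingers": 1,"tx": 0.006,"ty": 0,"tz": 0.06,"spin": 0}
    - {"fingers": 1,"tx": 0.011,"ty": 0,"tz": 0.11,"spin": 0}
    - {"fingers": 1,"tx": 0.017,"ty": 0,"tz": 0.165,"spin": 0}
    - {"fingers": 1,"tx": 0.022,"ty": 0,"tz": 0.22,"spin": 0}
    - {"fingers": 1,"tx": 0.027,"ty": 0,"tz": 0.265,"spin": 0}
    - {"fingers": 1,"tx": 0.029,"ty": 0,"tz": 0.285,"spin": 0}
    - {"fingers": 1,"tx": 0.029,"ty": 0,"tz": 0.288,"spin": 0}

```text
time: 44.15
eef_pos: [663.2, 167.7, 181.7]
eef_rot: [-0.663, 0.667, -0.241, 0.24]
ft_force: [-0.7, 0.2, -1.8]
opening: 54.7
```

Emit:
send_rows:
  targets:
    - {"fingers": 1,"tx": 0,"ty": 0,"tz": 0,"spin": 0}
    - {"fingers": 1,"tx": 0,"ty": 0,"tz": 0,"spin": 0}
    - {"fingers": 1,"tx": 0,"ty": 0,"tz": 0,"spin": 0}
    - {"fingers": 1,"tx": 0,"ty": 0,"tz": 0,"spin": 0}
    - {"fingers": 1,"tx": 0,"ty": 0,"tz": 0,"spin": 0}
    - {"fingers": 1,"tx": 0,"ty": 0,"tz": 0,"spin": 0}
    - {"fingers": 1,"tx": 0,"ty": 0,"tz": 0,"spin": 0}
    - {"fingers": 1,"tx": 0,"ty": 0,"tz": 0,"spin": 0}

```text
time: 45.15
eef_pos: [663.2, 167.7, 181.7]
eef_rot: [-0.663, 0.667, -0.241, 0.24]
ft_force: [0.0, -0.9, -2.0]
opening: 54.8
```

```bash
python3 m.py - 663.5 165 43 w18
```

```text
lid None slate (663.5, 166.0, 2539.1)
t 45.2 p [663.1 167.8 181.7] jaw -39.8 tilt [-0.004 -0.004 -1.   ] F [-0.  -0.1 -1.8] op 54.7
tx ty tz [ 0.0021  0.1387 -0.0011] spin 0.2
```

Emit:
send_rows:
  targets:
    - {"fingers": 1,"tx": 0.002,"ty": 0.02,"tz": 0,"spin": 0}
    - {"fingers": 1,"tx": 0.002,"ty": 0.055,"tz": -0.0005,"spin": 0}
    - {"fingers": 1,"tx": 0.002,"ty": 0.09,"tz": -0.0005,"spin": 0}
    - {"fingers": 1,"tx": 0.002,"ty": 0.12,"tz": -0.0005,"spin": 0}
    - {"fingers": 1,"tx": 0.002,"ty": 0.132,"tz": -0.0005,"spin": 0}
    - {"fingers": 1,"tx": 0.002,"ty": 0.136,"tz": -0.0005,"spin": 0}
    - {"fingers": 1,"tx": 0.002,"ty": 0.138,"tz": -0.0005,"spin": 0}
    - {"fingers": 1,"tx": 0.002,"ty": 0.139,"tz": -0.0005,"spin": 0}

```text
time: 46.2
eef_pos: [664.7, 165.7, 43.8]
eef_rot: [-0.663, 0.666, -0.241, 0.24]
ft_force: [0.5, -0.0, -0.9]
opening: 54.6
```

Emit:
send_rows:
  targets:
    - {"fingers": 1,"tx": 0,"ty": 0.001,"tz": 0,"spin": 0}
    - {"fingers": 1,"tx": 0,"ty": 0.001,"tz": 0,"spin": 0}
    - {"fingers": 1,"tx": 0,"ty": 0.002,"tz": 0,"spin": 0}
    - {"fingers": 1,"tx": 0,"ty": 0.002,"tz": 0,"spin": 0}
    - {"fingers": 1,"tx": 0,"ty": 0.002,"tz": 0,"spin": 0}
    - {"fingers": 1,"tx": 0,"ty": 0.002,"tz": 0,"spin": 0}
    - {"fingers": 1,"tx": 0,"ty": 0.002,"tz": 0,"spin": 0}
    - {"fingers": 1,"tx": 0,"ty": 0.002,"tz": 0,"spin": 0}

```text
time: 47.2
eef_pos: [664.8, 165.7, 41.9]
eef_rot: [-0.664, 0.666, -0.241, 0.24]
ft_force: [-0.0, 0.1, -2.3]
opening: 54.3
```

Emit:
send_rows:
  targets:
    - {"fingers": 1,"tx": 0,"ty": 0.0005,"tz": 0,"spin": 0}
    - {"fingers": 1,"tx": 0,"ty": 0.001,"tz": 0,"spin": 0}
    - {"fingers": 1,"tx": 0,"ty": 0.001,"tz": 0,"spin": 0}
    - {"fingers": 1,"tx": 0,"ty": 0.001,"tz": 0,"spin": 0}
    - {"fingers": 1,"tx": 0,"ty": 0.0015,"tz": 0,"spin": 0}
    - {"fingers": 1,"tx": 0,"ty": 0.0015,"tz": 0,"spin": 0}
    - {"fingers": 1,"tx": 0,"ty": 0.0015,"tz": 0,"spin": 0}
    - {"fingers": 1,"tx": 0,"ty": 0.0015,"tz": 0,"spin": 0}

```text
time: 48.2
eef_pos: [664.7, 165.7, 41.0]
eef_rot: [-0.664, 0.666, -0.241, 0.24]
ft_force: [-3.9, 0.4, 6.1]
opening: 55.0
```

Down. Release and lift, settling before each call ends.

Emit:
send_rows:
  targets:
    - {"fingers": 1,"tx": 0,"ty": 0,"tz": 0,"spin": 0}
    - {"fingers": 0.2,"tx": 0,"ty": 0,"tz": 0,"spin": 0}
    - {"fingers": -0.3,"tx": 0,"ty": 0,"tz": 0,"spin": 0}
    - {"fingers": -1,"tx": 0,"ty": 0,"tz": 0,"spin": 0}
    - {"fingers": -1,"tx": 0,"ty": -0.001,"tz": 0,"spin": 0}
    - {"fingers": -1,"tx": 0,"ty": -0.02,"tz": 0,"spin": 0}
    - {"fingers": -1,"tx": 0,"ty": -0.04,"tz": 0,"spin": 0}
    - {"fingers": -1,"tx": 0,"ty": -0.05,"tz": 0,"spin": 0}

```text
time: 49.2
eef_pos: [666.5, 166.1, 94.1]
eef_rot: [-0.664, 0.665, -0.24, 0.241]
ft_force: [-0.1, 0.0, 0.9]
opening: 85.2
```

Emit:
send_rows:
  targets:
    - {"fingers": -1,"tx": 0,"ty": -0.02,"tz": 0,"spin": 0}
    - {"fingers": -1,"tx": 0,"ty": -0.05,"tz": 0,"spin": 0}
    - {"fingers": -1,"tx": 0,"ty": -0.08,"tz": 0,"spin": 0}
    - {"fingers": -1,"tx": 0,"ty": -0.105,"tz": 0,"spin": 0}
    - {"fingers": -1,"tx": 0,"ty": -0.125,"tz": 0,"spin": 0}
    - {"fingers": -1,"tx": 0,"ty": -0.125,"tz": 0,"spin": 0}
    - {"fingers": -1,"tx": 0,"ty": -0.125,"tz": 0,"spin": 0}
    - {"fingers": -1,"tx": 0,"ty": -0.125,"tz": 0,"spin": 0}

```text
time: 50.2
eef_pos: [665.3, 166.3, 217.6]
eef_rot: [-0.664, 0.666, -0.24, 0.241]
ft_force: [0.3, -0.1, 0.5]
opening: 85.6
```

```bash
python3 m.py yel 663.5 165 180 w19;  python3 -c "
from h import *
go(658,-125,200,-40)"
```

```text
lid (663.5, 166.0, np.float64(0.88)) slate (732.5, 105.0, 1075.0)
t 50.25 p [665.5 166.2 217.7] jaw -39.8 tilt [-0.    -0.003 -1.   ] F [ 0.5  0.2 -0.5] op 85.3
tx ty tz [-0.0014  0.0377 -0.0014] spin 0.2
t 50.25 p [665.5 166.2 217.7] jaw -39.8 tilt [-0.    -0.003 -1.   ] F [ 0.5  0.2 -0.5] op 85.3
tx ty tz [ 0.1805  0.0186 -0.2286] spin 0.2
```

Lemon lid (663.5,166) coincides with its slate. Now the blueberry jar on the plate.

Emit:
send_rows:
  targets:
    - {"fingers": -1,"tx": 0.015,"ty": 0,"tz": -0.02,"spin": 0}
    - {"fingers": -1,"tx": 0.05,"ty": 0,"tz": -0.062,"spin": 0}
    - {"fingers": -1,"tx": 0.085,"ty": 0,"tz": -0.107,"spin": 0}
    - {"fingers": -1,"tx": 0.12,"ty": 0,"tz": -0.152,"spin": 0}
    - {"fingers": -1,"tx": 0.15,"ty": 0.01,"tz": -0.19,"spin": 0}
    - {"fingers": -1,"tx": 0.172,"ty": 0.015,"tz": -0.218,"spin": 0}
    - {"fingers": -1,"tx": 0.18,"ty": 0.015,"tz": -0.228,"spin": 0}
    - {"fingers": -1,"tx": 0.18,"ty": 0.015,"tz": -0.228,"spin": 0}

```text
time: 51.25
eef_pos: [657.5, -125.5, 203.7]
eef_rot: [-0.664, 0.666, -0.241, 0.242]
ft_force: [0.1, 1.1, -0.6]
opening: 85.3
```

```bash
python3 -c "
from h import *
from workcell import bot
bot.grab_frame('wrist')
f=bot.grab_frame('wrist');l=lid(f,'blue',658,-125,78);print(l);go(l[0]+.5,l[1],24,-40)"
```

```text
(657, -125, np.float64(0.63))
t 51.35 p [ 658.3 -122.1  203.6] jaw -39.7 tilt [-0.    -0.002 -1.   ] F [ 0.7 -0.3 -0.3] op 85.6
tx ty tz [ 0.001   0.1796 -0.0025] spin 0.3
```

Emit:
send_rows:
  targets:
    - {"fingers": -1,"tx": 0.001,"ty": 0.02,"tz": -0.002,"spin": 0}
    - {"fingers": -1,"tx": 0.0015,"ty": 0.06,"tz": -0.002,"spin": 0}
    - {"fingers": -1,"tx": 0.0015,"ty": 0.1,"tz": -0.002,"spin": 0}
    - {"fingers": -1,"tx": 0.0015,"ty": 0.14,"tz": -0.002,"spin": 0}
    - {"fingers": -1,"tx": 0.0015,"ty": 0.165,"tz": -0.002,"spin": 0}
    - {"fingers": -1,"tx": 0.0015,"ty": 0.178,"tz": -0.002,"spin": 0}
    - {"fingers": -1,"tx": 0.0015,"ty": 0.178,"tz": -0.002,"spin": 0}
    - {"fingers": -1,"tx": 0.0015,"ty": 0.178,"tz": -0.002,"spin": 0}

```text
time: 52.35
eef_pos: [659.2, -124.9, 26.7]
eef_rot: [-0.665, 0.666, -0.239, 0.241]
ft_force: [0.8, -0.2, -0.1]
opening: 85.4
```

Emit:
send_rows:
  targets:
    - {"fingers": -0.3,"tx": 0,"ty": 0,"tz": 0,"spin": 0}
    - {"fingers": 0,"tx": 0,"ty": 0,"tz": 0,"spin": 0}
    - {"fingers": 0.4,"tx": 0,"ty": 0,"tz": 0,"spin": 0}
    - {"fingers": 1,"tx": 0,"ty": 0,"tz": 0,"spin": 0}
    - {"fingers": 1,"tx": 0,"ty": 0,"tz": 0,"spin": 0}
    - {"fingers": 1,"tx": 0,"ty": 0,"tz": 0,"spin": 0}
    - {"fingers": 1,"tx": 0,"ty": 0,"tz": 0,"spin": 0}
    - {"fingers": 1,"tx": 0,"ty": 0,"tz": 0,"spin": 0}

```text
time: 53.35
eef_pos: [660.2, -125.0, 28.2]
eef_rot: [-0.665, 0.665, -0.238, 0.241]
ft_force: [-1.1, 0.7, 5.9]
opening: 54.2
```

Emit:
send_rows:
  targets:
    - {"fingers": 1,"tx": 0,"ty": -0.006,"tz": 0,"spin": 0}
    - {"fingers": 1,"tx": 0,"ty": -0.025,"tz": 0,"spin": 0}
    - {"fingers": 1,"tx": 0,"ty": -0.055,"tz": 0,"spin": 0}
    - {"fingers": 1,"tx": 0,"ty": -0.09,"tz": 0,"spin": 0}
    - {"fingers": 1,"tx": 0,"ty": -0.12,"tz": 0,"spin": 0}
    - {"fingers": 1,"tx": 0,"ty": -0.14,"tz": 0,"spin": 0}
    - {"fingers": 1,"tx": 0,"ty": -0.15,"tz": 0,"spin": 0}
    - {"fingers": 1,"tx": 0,"ty": -0.15,"tz": 0,"spin": 0}

```text
time: 54.35
eef_pos: [659.7, -124.7, 178.5]
eef_rot: [-0.665, 0.665, -0.238, 0.241]
ft_force: [0.0, -0.3, -2.7]
opening: 54.3
```

```bash
python3 -c "
from h import *
go(460,-33,175,-40)"
```

```text
t 54.35 p [ 659.7 -124.7  178.5] jaw -39.6 tilt [ 0.005 -0.002 -1.   ] F [ 0.  -0.3 -2.7] op 54.3
tx ty tz [-0.2123  0.0024 -0.0568] spin 0.4
```

Emit:
send_rows:
  targets:
    - {"fingers": 1,"tx": -0.015,"ty": 0,"tz": -0.004,"spin": 0}
    - {"fingers": 1,"tx": -0.055,"ty": 0,"tz": -0.015,"spin": 0}
    - {"fingers": 1,"tx": -0.1,"ty": 0,"tz": -0.027,"spin": 0}
    - {"fingers": 1,"tx": -0.145,"ty": 0,"tz": -0.039,"spin": 0}
    - {"fingers": 1,"tx": -0.185,"ty": 0,"tz": -0.05,"spin": 0}
    - {"fingers": 1,"tx": -0.207,"ty": 0,"tz": -0.055,"spin": 0}
    - {"fingers": 1,"tx": -0.212,"ty": 0,"tz": -0.057,"spin": 0}
    - {"fingers": 1,"tx": -0.212,"ty": 0,"tz": -0.057,"spin": 0}

```text
time: 55.35
eef_pos: [460.3, -33.5, 177.2]
eef_rot: [-0.665, 0.665, -0.238, 0.241]
ft_force: [0.5, -0.3, -1.8]
opening: 54.9
```

```bash
python3 -c "from workcell import bot;bot.grab_frame('side')"; python3 m.py - 460.5 -32.5 46.5 w20
```

```text
lid None slate (460.5, -31.5, 2689.2)
t 55.45 p [461.1 -34.  177.4] jaw -39.7 tilt [ 0.005 -0.003 -1.   ] F [ 0.5  0.  -2.1] op 54.8
tx ty tz [-0.0021  0.1309  0.0006] spin 0.3
```

Emit:
send_rows:
  targets:
    - {"fingers": 1,"tx": -0.001,"ty": 0.02,"tz": 0.001,"spin": 0}
    - {"fingers": 1,"tx": -0.002,"ty": 0.055,"tz": 0.001,"spin": 0}
    - {"fingers": 1,"tx": -0.002,"ty": 0.09,"tz": 0.001,"spin": 0}
    - {"fingers": 1,"tx": -0.002,"ty": 0.115,"tz": 0.001,"spin": 0}
    - {"fingers": 1,"tx": -0.002,"ty": 0.126,"tz": 0.001,"spin": 0}
    - {"fingers": 1,"tx": -0.002,"ty": 0.129,"tz": 0.001,"spin": 0}
    - {"fingers": 1,"tx": -0.002,"ty": 0.13,"tz": 0.001,"spin": 0}
    - {"fingers": 1,"tx": -0.002,"ty": 0.131,"tz": 0.001,"spin": 0}

```text
time: 56.45
eef_pos: [461.8, -32.2, 47.2]
eef_rot: [0.665, -0.665, 0.237, -0.242]
ft_force: [0.5, -0.5, -2.4]
opening: 54.5
```

Emit:
send_rows:
  targets:
    - {"fingers": 1,"tx": 0,"ty": 0.001,"tz": 0,"spin": 0}
    - {"fingers": 1,"tx": 0,"ty": 0.001,"tz": 0,"spin": 0}
    - {"fingers": 1,"tx": 0,"ty": 0.002,"tz": 0,"spin": 0}
    - {"fingers": 1,"tx": 0,"ty": 0.002,"tz": 0,"spin": 0}
    - {"fingers": 1,"tx": 0,"ty": 0.002,"tz": 0,"spin": 0}
    - {"fingers": 1,"tx": 0,"ty": 0.002,"tz": 0,"spin": 0}
    - {"fingers": 1,"tx": 0,"ty": 0.002,"tz": 0,"spin": 0}
    - {"fingers": 1,"tx": 0,"ty": 0.002,"tz": 0,"spin": 0}

```text
time: 57.45
eef_pos: [461.8, -32.2, 45.1]
eef_rot: [0.665, -0.665, 0.237, -0.242]
ft_force: [0.6, 0.1, -2.3]
opening: 54.5
```

Emit:
send_rows:
  targets:
    - {"fingers": 1,"tx": 0,"ty": 0.0005,"tz": 0,"spin": 0}
    - {"fingers": 1,"tx": 0,"ty": 0.001,"tz": 0,"spin": 0}
    - {"fingers": 1,"tx": 0,"ty": 0.001,"tz": 0,"spin": 0}
    - {"fingers": 1,"tx": 0,"ty": 0.001,"tz": 0,"spin": 0}
    - {"fingers": 1,"tx": 0,"ty": 0.0015,"tz": 0,"spin": 0}
    - {"fingers": 1,"tx": 0,"ty": 0.0015,"tz": 0,"spin": 0}
    - {"fingers": 1,"tx": 0,"ty": 0.0015,"tz": 0,"spin": 0}
    - {"fingers": 1,"tx": 0,"ty": 0.0015,"tz": 0,"spin": 0}

```text
time: 58.45
eef_pos: [461.8, -32.2, 44.1]
eef_rot: [0.665, -0.665, 0.237, -0.243]
ft_force: [-2.1, 0.5, 6.4]
opening: 54.6
```

Emit:
send_rows:
  targets:
    - {"fingers": 1,"tx": 0,"ty": 0,"tz": 0,"spin": 0}
    - {"fingers": 0.2,"tx": 0,"ty": 0,"tz": 0,"spin": 0}
    - {"fingers": -0.3,"tx": 0,"ty": 0,"tz": 0,"spin": 0}
    - {"fingers": -1,"tx": 0,"ty": 0,"tz": 0,"spin": 0}
    - {"fingers": -1,"tx": 0,"ty": -0.001,"tz": 0,"spin": 0}
    - {"fingers": -1,"tx": 0,"ty": -0.02,"tz": 0,"spin": 0}
    - {"fingers": -1,"tx": 0,"ty": -0.04,"tz": 0,"spin": 0}
    - {"fingers": -1,"tx": 0,"ty": -0.05,"tz": 0,"spin": 0}

```text
time: 59.45
eef_pos: [462.0, -32.1, 95.0]
eef_rot: [0.666, -0.665, 0.237, -0.243]
ft_force: [-0.6, 1.2, -0.2]
opening: 85.3
```

Emit:
send_rows:
  targets:
    - {"fingers": -1,"tx": 0,"ty": -0.02,"tz": 0,"spin": 0}
    - {"fingers": -1,"tx": 0,"ty": -0.05,"tz": 0,"spin": 0}
    - {"fingers": -1,"tx": 0,"ty": -0.09,"tz": 0,"spin": 0}
    - {"fingers": -1,"tx": 0,"ty": -0.13,"tz": 0,"spin": 0}
    - {"fingers": -1,"tx": 0,"ty": -0.16,"tz": 0,"spin": 0}
    - {"fingers": -1,"tx": 0,"ty": -0.17,"tz": 0,"spin": 0}
    - {"fingers": -1,"tx": 0,"ty": -0.17,"tz": 0,"spin": 0}
    - {"fingers": -1,"tx": 0,"ty": -0.17,"tz": 0,"spin": 0}

```text
time: 60.45
eef_pos: [459.6, -31.7, 263.6]
eef_rot: [0.665, -0.665, 0.238, -0.242]
ft_force: [-0.9, -0.1, 0.1]
opening: 85.4
```

```bash
python3 m.py blue 460.5 -32.5 180 w21; python3 -c "
from h import *
from workcell import bot
a=bot.grab_frame('scene')['img'][140:280,145:405];b=bot.grab_frame('side')['img'][100:350,235:455]
a=cv2.resize(a,(600,323));b=cv2.resize(b,(242,275))
cv2.imwrite('pics/end.png',a);cv2.imwrite('pics/end2.png',cv2.resize(b,None,fx=2,fy=2))"
```

```text
lid (460.5, -32.5, np.float64(0.88)) slate (460.5, -31.5, 2180.6)
t 60.5 p [459.7 -31.8 263.6] jaw -39.7 tilt [ 0.006 -0.002 -1.   ] F [ 0.  -0.3 -0.8] op 85.2
tx ty tz [ 0.0006  0.0836 -0.0002] spin 0.3
```

View pics/end.png

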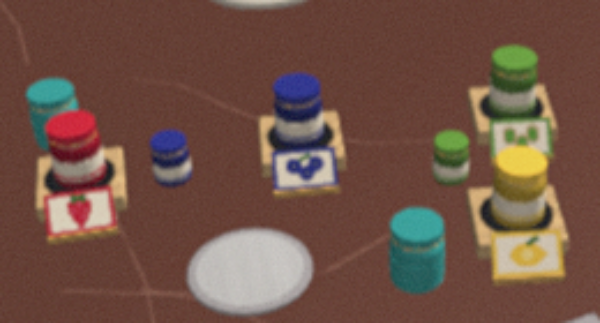

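View pics/end2.png

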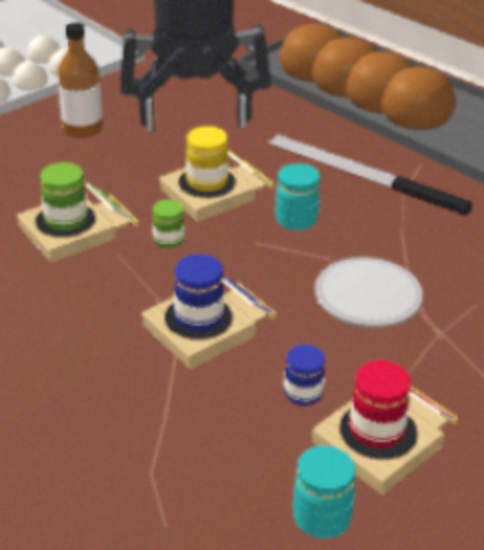

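All four jars stand upright on their matching stands. The look-alikes and the syrup bottle haven't moved, and the gripper is clear of everything.

```bash
python3 -c "
from workcell import bot
print(bot.job_done())"
```

```text
the job is handed in; nothing more can be done
None
```

The job is done and handed in at about 60.5 s of robot time. I parked the blueberry jar on the plate, then moved raspberry, pistachio and lemon to their stands. The blueberry jar went from the plate to its stand last.

- **Final check:** The last scene and side pictures show all four jars upright on the stands with their own cards. The plate is empty, and the look-alikes and syrup bottle have not moved.
- **Centring:** By the wrist camera, each lid sits within about 1.5 mm of its slate's centre. The slate fit failed on the last lemon picture because of the yellow jar. For lemon I compared against the slate position measured before the jar was set down.
- **Forces:** The highest force I read was about 15 N on the wrist, while setting the pistachio jar down.
- **Disagreements:** The scene and side cameras differed by up to about 10 mm, so I used the wrist camera for the final positions. The tool also drifted to a tilt of nearly 2° part-way through. I corrected that before moving the lemon jar, and the raspberry and pistachio jars, set down with about 1.5° of tilt, still ended upright.

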